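Build the spring pack on the fibre payoff spindle

TASK

Give the fibre payoff spindle its spring pack. First turn the tool carousel until its one empty hook stands right over the pointer on its foot, then lift the transport sleeve off the spindle and hang it by its bail on that hook, leaving the hook over the pointer; then stack every conical washer from the white mat on the spindle, fully seated, the bottom one hollow side down, the next hollow side up, and so on in turn, and close the pack with the flat ring on top. Use each washer the way up it lies, and leave everything else where it is.

Things in the scene. Friction and masses are not known exactly. Their poses are not given: they have to be found in the camera images.
- dome1: Conical steel spring washer lying hollow side down (a shallow dome): wide rim at the bottom, its upright edge 0 to 6 above the underside, narrow crown on top. Outside diameter 60, bore 22, height 12. Origin: centre of the underside as it lies; z up along its axis. Starts on the mat. Two or three of dome1 to dome3 are present.
- dome2: Conical steel spring washer lying hollow side down (a shallow dome): wide rim at the bottom, its upright edge 0 to 6 above the underside, narrow crown on top. Outside diameter 60, bore 22, height 12. Origin: centre of the underside as it lies; z up along its axis. Starts on the mat. Two or three of dome1 to dome3 are present.
- dome3: Conical steel spring washer lying hollow side down (a shallow dome): wide rim at the bottom, its upright edge 0 to 6 above the underside, narrow crown on top. Outside diameter 60, bore 22, height 12. Origin: centre of the underside as it lies; z up along its axis. Starts on the mat. Two or three of dome1 to dome3 are present.
- cup1: Conical steel spring washer lying hollow side up (a shallow funnel): narrow crown at the bottom, wide rim on top, its upright edge 6 to 12 above the underside. Outside diameter 60, bore 22, height 12. Origin: centre of the underside as it lies; z up along its axis. Starts on the mat, always present.
- cup2: Conical steel spring washer lying hollow side up (a shallow funnel): narrow crown at the bottom, wide rim on top, its upright edge 6 to 12 above the underside. Outside diameter 60, bore 22, height 12. Origin: centre of the underside as it lies; z up along its axis. Starts on the mat, always present.
- flat_ring: Flat thrust ring: plain flat steel ring lying among the washers on the mat, outside diameter 60, bore 22, 6 thick. Goes on the spindle last, on top of the finished pack. Origin: centre of the underside; z up along its axis.
- mat: Fixed white foam mat 320 x 220 x 3 on the table, long side along its x. Origin: centre of its underside. The washers and the flat ring lie in two rows of three places about 100 to 110 apart, in any order. In the pack, washers facing contrary ways rest crown to crown or rim to rim and add 12 each; a nested one adds only about 6.
- seat (a point): The fixed upright spindle (arbor): centre of the top face of its flange, 16 above the table, where the first washer goes. Flange diameter 57, foot diameter 72 and 6 high. The post is 18 in diameter and stands 71 above this point, the last 8 tapering to 10. At the start the sleeve stands on the flange.
- sleeve: Loose transport sleeve, 130 g: aluminium tube, outside 40, bore 25, 36 high, with a wire bail (8 thick, in the sleeve's y-z plane, legs at y = +-18, peaked) and on top a black square grip 18 x 18 from z = 88 to 120. Origin: centre of underside, z up. The opening under the bail, 28 wide from z = 36 to the peak's inner side at z = 81, looks along the sleeve's x. Starts on the spindle.
- bail (a point): Point on the sleeve at the inner side of the bail's peak, 81 above the sleeve's underside: rests on the hook's arm (at hook) when hung. Axes as the sleeve's.
- rotor (a joint): Turn of the tool carousel about its upright axis, rad, counterclockwise from above; 0 (or any whole turn) puts the empty hook over the pointer. Turns endlessly, stiff (about 0.12 N m of friction), stays where it is left.
- carousel: Fixed foot of the tool carousel, disc of diameter 110. Origin: on the rotor's axis, at table height; pointer along its -x. The rotor has four arms at right angles, 8 thick, axis 135 above the table, 110 long from its axis, ends turned up 14 (tip 18 above the arm's axis). Three carry fixed reels up to 60 in diameter, one is empty. Above is a disc of diameter 110, its top 155 above the table.
- hook (a point): Hanging place on the empty arm: on top of the arm, 85 from the rotor's axis, 139 above the table. Its -x points outward along the arm, z up. The upturned end is 25 farther out.
- peg (a point): Top centre of the upright round black turning peg on the rotor's disc, 12 in diameter and 42 high (from 155 to 197 above the table), 42 from the rotor's axis straight across the axis from the empty hook. Grip or push it to turn the rotor.
- pointer (a point): Mark on the pointer bar that sticks out of the carousel's foot (fixed, brass end), 85 from the rotor's axis, 4 above the table: the empty hook is to stand right above it.
- driver: Screwdriver with yellow handle, 150 long, lying on the table; not needed, leave it.
- jar: Small amber jar, 44 in diameter, 50 high, standing on the table; not needed, leave it.
- cleaner: Blue connector cleaner case, 100 x 40 x 28, lying on the table; not needed, leave it.
- bobbin: Small black bobbin, 64 in diameter, 34 high, standing on the table; not needed, leave it.
- wrench: Steel wrench, 130 long, lying on the table; not needed, leave it.
Things that resemble listed ones, but are neither listed nor needed, are in the scene too. What is shaped like the cup2 but red is not meant. What is shaped like the cup1 but brown is not meant.

How it is judged:
By the outcome, as a careful person would: the job done as asked, in the order asked, and still so for the second after the job is handed in, with the robot touching nothing.
Of dome1, dome2, dome3 only 2 to 3 are there at a start; the rules pass over those that are not, and their reading is None.
At some moment in a run one of dome1, dome2, dome3, cup1, cup2, flat_ring may be knocked a few centimetres aside while the robot is not near it.
It also fails if it takes over 208 s, if anything falls off the work surface, if the arm or the gripper's body presses on something with over 40 N, if the wrist force passes 120 N, or if a joint passes its speed limit or range.

ROBOT

A 6-joint arm with a two-finger parallel gripper is mounted at the origin on the work surface. World frame = base frame: x ahead of the robot, y to its left, z up, the work surface at z = 0. Lengths are in m, angles in rad, forces in N, time in s.
With the tool pointing down it reaches from about 0.3 to 0.875 m from the base axis. Payload 6.4 kg.
Tool frame: the origin (TCP) lies between the finger pads; the fingertips stand 11 mm ahead of it and the grasp point (between the pads) lies 8 mm behind it (ctrl.tcp_to_tips is the distance from the TCP to the fingertips, in m); z points along the fingers, y is the line along which they close (so a half turn about z gives the same grasp; the last joint's range is limited). The gripper opens to 88 mm and grips with 3 to 60 N. Pads are 18 mm wide; open, the fingers measure 123 mm over their backs; the gripper's body (75 mm by 187 mm) begins 45 mm behind the grasp point.
Start: joints at [0.978, 0.181, 1.607, -0, 1.354, -0.206], TCP at [0.217, 0.533, 0.25] pointing down, gripper open.
Joint ranges: [-2.99, 2.99], [-0.89, 2.07], [0.3, 2.58], [-1.14, 4.28], [0, 2.63], [-3.12, 3.12]. Speed limits (rad/s): [2.57, 2.57, 3.01, 3.14, 3.14, 3.14].

INTERFACE

Orientations are given as a rotation vector (axis times angle).
In Python, from station import status, cams, job, ctrl gives the robot as it stands.
- The arm moves only by the shell command python3 -m handwheel 'ROWS' [FORCE]. ROWS is a JSON object with one list for each field, all of the same length, 1 to 5, a row being the entries at one place: jaw (the finger opening in m), sx, sy, sz (the shift in units of 100 mm), wx, wy, wz (a rotation vector in rad); each row is the pose to reach, as a shift and turn from the pose commanded when the command began, along the tool's axes at that moment; what a row does not reach only later rows make up. A row lasts 1/12 s, in which the tool goes at most 0.0417 m and 0.125 rad, less where a joint would pass 70% of its speed; a pose out of reach is approached as far as the arm can. The fingers move at their own pace and stop on an object; FORCE is the grip in N (left out, the last holds). Time passes only in rows, so rows that do not move let the fingers close. It prints the time, the measured TCP pose, the force, the opening and the grip force at its end. Input that does not fit is refused with a message, and nothing moves.
- status.get_obs(): the state, without advancing time (a new reading comes with each control period).
- cams.read_camera(name): name is "side" or "top"; returns (picture, depth): 480x640x3 uint8, red, green, blue; 480x640 float32, m along the optical axis (not along the pixel's ray), 0 where there is no reading.
- cams.get_calibration(name): a dict with "K" (3x3 intrinsics, pixels), "k1" (the pictures are not rectified: a ray, as slopes to the right and down, at radius r is drawn at 1 + k1 r^2 times it, then the intrinsics apply), "R" (3x3) and "t" (3): a world point X has camera coordinates R X + t. Camera axes: x right, y down, z forward; pixel columns grow to the right and rows downward; lengths in m; the calibration is good to about 2 mm. A picture is of the moment at which its call begins. get_calibration takes no time and is no camera call.
- job.finish_job(): hands the job in; it is judged then, once.
The state is a dict: "time_s": time; "qpos": joint angles; "qvel": joint speeds; "joint_efforts": joint torques, N m; "position": TCP position; "tcp_rot": TCP orientation; "ft_force": force on the tool from outside, world axes, zero at the start; "moment": the same for the moment, N m; "finger_gap": finger opening in m; "gripper_force": force on a finger pad.
Only numpy, scipy, OpenCV 4.12 (cv2) and the standard library are available. Lean on these libraries where they do the work, as an engineer would, in place of code of your own. Each camera call takes 0.05 s, during which the arm holds its last target. There are 200 camera calls.

## Working session

There is one attempt and no reset: what is moved stays moved. The work goes in short steps, Python scripts to look and compute and a shell command to move; the robot and the scene stay as the last step left them, time stands still between calls to the robot, and variables do not carry over. Pictures are saved under pics/ and viewed, at most 14 in all, crops included, and the job is handed in when it is done.

```bash
ls; mkdir -p pics; cat > h.py <<'E'
import numpy as np, cv2
from station import status, cams, job, ctrl
def shot(n):
    im,d=cams.read_camera(n); return im,d,cams.get_calibration(n)
def cloud(d,c):
    K=np.array(c["K"]);k1=c["k1"];R=np.array(c["R"]);t=np.array(c["t"])
    v,u=np.mgrid[0:d.shape[0],0:d.shape[1]].astype(float)
    x=(u-K[0,2])/K[0,0];y=(v-K[1,2])/K[1,1]
    rd=np.hypot(x,y);r=rd.copy()
    for _ in range(8): r=rd/(1+k1*r*r)
    s=np.where(rd>0,r/np.maximum(rd,1e-9),1)
    P=np.stack([x*s*d,y*s*d,d],-1)-t
    W=P@R
    W[d==0]=np.nan
    return W
E
python3 - <<'E'
from h import *
for n in("top","side"):
    im,d,c=shot(n); cv2.imwrite(f"pics/{n}0.png",im[...,::-1]); np.savez(f"{n}0.npz",im=im,W=cloud(d,c))
    print(n,c)
print(status.get_obs())
E
```

```text
pics
top {'K': array([[510.22449118,   0.        , 322.29852648],
       [  0.        , 510.22449118, 237.71694782],
       [  0.        ,   0.        ,   1.        ]]), 'k1': -0.07318685264956766, 'R': array([[-4.42261506e-02, -9.99021146e-01, -8.93396735e-04],
       [-9.72679209e-01,  4.32639779e-02, -2.28086355e-01],
       [ 2.27901744e-01, -9.21839307e-03, -9.73640496e-01]]), 't': array([0.03459138, 0.51639873, 1.02296779])}
side {'K': array([[494.64877382,   0.        , 325.32148133],
       [  0.        , 494.64877382, 242.40297438],
       [  0.        ,   0.        ,   1.        ]]), 'k1': -0.022313428438532675, 'R': array([[ 0.96453683, -0.26309451,  0.02121265],
       [-0.13933152, -0.57576453, -0.80565621],
       [ 0.22417722,  0.7741295 , -0.59200346]]), 't': array([-0.46194984,  0.19789067,  0.84012359])}
{'time_s': 0.1, 'qpos': array([ 9.77729559e-01,  1.81455800e-01,  1.60787451e+00, -2.02036736e-05,
        1.35378678e+00, -2.06290951e-01]), 'qvel': array([ 0.00235466, -0.00052044, -0.00237297,  0.00033162,  0.00157571,
        0.00111804]), 'joint_efforts': array([ 7.19103882e-04, -4.34816873e+01, -3.42694616e+01,  7.03969295e-02,
        3.40026326e-02, -5.25705866e-05]), 'position': array([0.21662121, 0.53215142, 0.24892256]), 'tcp_rot': array([-6.03648795e-01, -3.08246573e+00,  2.21750239e-03]), 'ft_force': array([ 0.20078757,  1.06817896, -0.70257889]), 'moment': array([ 0.00810508, -0.07909692, -0.04749495]), 'gripper_force': 0.0, 'finger_gap': 0.08801768810098137}
```

View pics/top0.png

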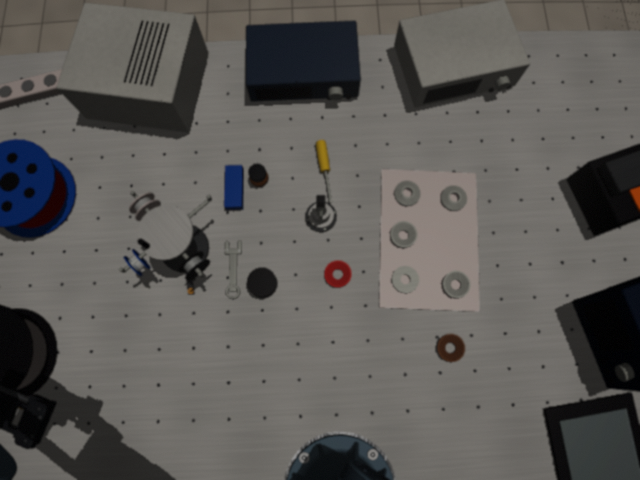

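View pics/side0.png

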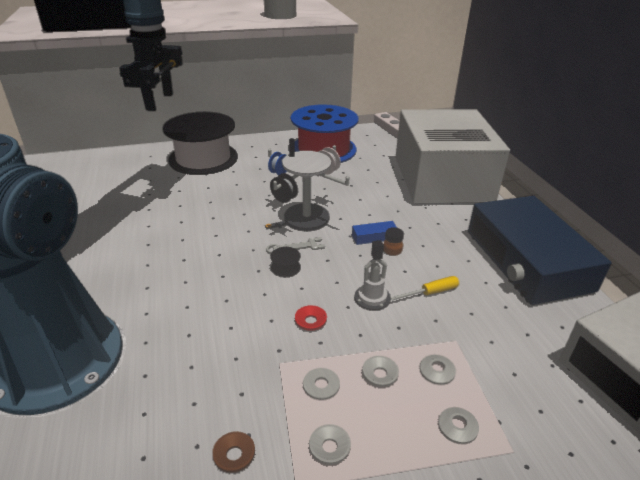

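The top view shows five grey rings on the mat at (406,194), (454,198), (403,235), (404,280) and (455,285). The sleeve is at (320,213), the carousel disc at (165,235), the peg near (143,245), the empty arm toward (210,200) and the pointer tip at (190,291). The red (338,274) and brown (450,348) rings lie off the mat and are the decoys.

```bash
cat > m.py <<'E'
from h import *
Z={n:np.load(f"{n}0.npz") for n in("top","side")}
W=Z["top"]["W"];S=Z["side"]["W"].reshape(-1,3)
S=S[~np.isnan(S[:,0])]
for (u,v) in [(406,194),(454,198),(403,235),(404,280),(455,285)]:
    P=W[v-22:v+23,u-22:v*0+u+23].reshape(-1,3);P=P[~np.isnan(P[:,0])]
    q=P[P[:,2]>.0055]
    c,r=cv2.minEnclosingCircle((q[:,:2]).astype(np.float32)); 
    c=np.array(c)
    from scipy.optimize import least_squares
    out=[]
    for nm,X in(("top",P),("side",S)):
        X=X[np.hypot(*(X[:,:2]-c).T)<.04]; rr=np.hypot(*(X[:,:2]-c).T)
        out.append((nm,[round(float(np.median(X[(rr>a)&(rr<a+.004),2]))*1000,1) for a in np.arange(.0,.036,.004)]))
    print((u,v),c.round(4),round(r,4),q[:,:2].mean(0).round(4),out)
ok=~np.isnan(W[...,0])
def at(u,v,h=1): return np.nanmedian(W[v-h:v+h+1,u-h:u+h+1].reshape(-1,3),0).round(4)
for n,p in dict(pointer=(190,291),armtip=(208,199),grip=(320,200),mat=(430,240),table=(300,330)).items(): print(n,at(*p))
A=S  # side+top merged
T=np.vstack([S,W.reshape(-1,3)[ok.ravel()]])
near=lambda c,r:T[np.hypot(T[:,0]-c[0],T[:,1]-c[1])<r]
c0=at(165,235)[:2]; N=near(c0,.16)
d=N[(N[:,2]>.151)&(N[:,2]<.160)]; cc,rr=cv2.minEnclosingCircle(d[:,:2].astype(np.float32)); print("disc",cc,rr,d.mean(0).round(4))
p=N[(N[:,2]>.165)&(N[:,2]<.205)]; print("peg",np.median(p,0).round(4),p.min(0).round(4),p.max(0).round(4),len(p))
p=N[(N[:,2]>.19)]; print("pegtop",np.median(p,0).round(4),len(p))
g=at(320,213)[:2]; N=near(g,.06)
for lo,hi in((.01,.02),(.045,.055),(.09,.1),(.105,.13),(.132,.14)):
    p=N[(N[:,2]>lo)&(N[:,2]<hi)]; print("sl",lo,p.mean(0).round(4),p.min(0).round(4),p.max(0).round(4),len(p))
E
python3 m.py
python3 - <<'E'
import cv2
a=cv2.imread('pics/top0.png')
x=cv2.resize(a[150:315,100:350],None,fx=3,fy=3,interpolation=cv2.INTER_CUBIC)
cv2.imwrite('pics/crop1.png',x)
E
```

```text
(406, 194) [ 0.6255 -0.1849] 0.0721 [ 0.6251 -0.1843] [('top', [2.3, 3.8, 12.0, 14.6, 14.6, 12.6, 11.0, 5.8, 4.0]), ('side', [3.8, 3.8, 13.1, 14.2, 14.0, 12.2, 10.8, 8.1, 3.7])]
(454, 198) [ 0.6092 -0.2932] 0.0718 [ 0.6068 -0.2908] [('top', [3.0, 4.2, 9.7, 14.5, 14.6, 13.2, 11.5, 7.6, 3.7]), ('side', [3.7, 4.1, 13.3, 15.3, 14.4, 13.1, 11.1, 8.5, 3.9])]
(403, 235) [ 0.5287 -0.17  ] 0.0708 [ 0.528  -0.1698] [('top', [5.2, 3.5, 4.9, 9.4, 11.5, 13.5, 15.0, 10.9, 3.8]), ('side', [3.5, 3.3, 5.4, 9.8, 11.4, 13.1, 14.6, 11.5, 3.2])]
(404, 280) [ 0.4273 -0.1633] 0.0676 [ 0.4273 -0.1646] [('top', [4.7, 3.3, 5.7, 8.5, 9.6, 9.6, 9.1, 6.3, 3.8]), ('side', [2.7, 3.3, 7.4, 9.2, 9.2, 9.2, 9.2, 8.6, 3.7])]
(455, 285) [ 0.4097 -0.2775] 0.0683 [ 0.4122 -0.2759] [('top', [3.7, 3.8, 6.1, 9.3, 11.9, 13.3, 14.5, 12.6, 3.7]), ('side', [4.0, 4.2, 5.6, 10.1, 11.9, 13.9, 15.2, 12.8, 3.8])]
pointer [0.4231 0.3056 0.007 ]
armtip [0.5877 0.2375 0.142 ]
grip [0.577  0.0136 0.137 ]
mat [ 0.5147 -0.2302  0.0044]
table [0.3293 0.0682 0.0012]
disc (0.5195105671882629, 0.31746071577072144) 0.11441316455602646 [0.5196 0.3168 0.1553]
peg [0.4918 0.3489 0.1857] [0.4855 0.3431 0.1652] [0.5001 0.3577 0.2001] 147
pegtop [0.493  0.3505 0.1963] 59
sl 0.01 [0.5743 0.0035 0.0157] [ 0.5462 -0.0218  0.01  ] [0.6187 0.0413 0.02  ] 470
sl 0.045 [0.5766 0.007  0.0512] [ 0.5567 -0.0098  0.045 ] [0.5984 0.0314 0.055 ] 308
sl 0.09 [0.5744 0.0105 0.0951] [0.5625 0.0064 0.0901] [0.5911 0.0163 0.1   ] 68
sl 0.105 [0.5748 0.0068 0.1182] [0.5684 0.0012 0.106 ] [0.5863 0.02   0.1293] 145
sl 0.132 [0.5782 0.0111 0.136 ] [5.685e-01 1.000e-04 1.321e-01] [0.5892 0.0217 0.1397] 147
```

View pics/crop1.png

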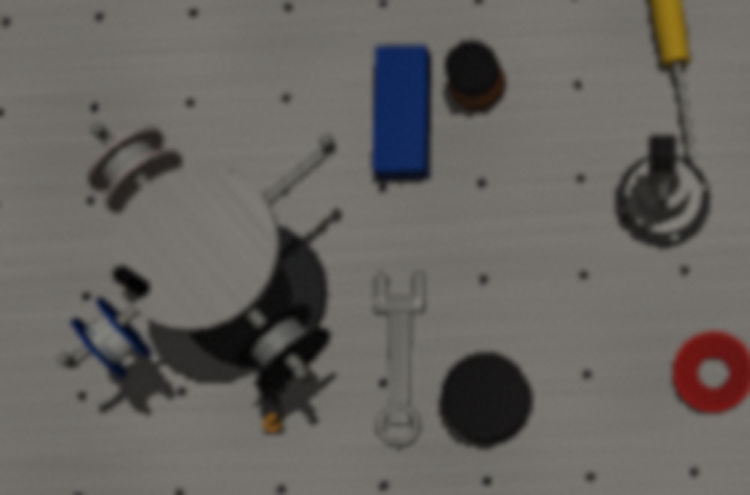

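Height profiles over the mat (z 3): (406,194) and (454,198) are highest at the crown, so they are domes. (403,235) and (455,285) are highest at the rim, so they are cups. (404,280) is level at z≈9, so it is the flat ring. All five are grey and on the mat. Next I'll refine the carousel and sleeve poses.

```bash
cat > m2.py <<'E'
from h import *
from scipy.optimize import least_squares
def carousel(T,c0=(.5196,.317)):
    c0=np.array(c0);r=np.hypot(*(T[:,:2]-c0).T)
    d=T[(r<.065)&(T[:,2]>.151)&(T[:,2]<.159)]
    # disc centre: fit circle of R .055 to boundary (convex hull)
    h=cv2.convexHull(d[:,:2].astype(np.float32))[:,0]
    f=least_squares(lambda c:np.hypot(*(h-c).T)-.0545,c0,loss="soft_l1",f_scale=.001); c=f.x
    p=T[(r<.06)&(T[:,2]>.190)&(T[:,2]<.205)][:,:2]
    q,_=cv2.minEnclosingCircle(p.astype(np.float32)); pc=(np.array(q)+p.mean(0))/2
    v=pc-c
    a=T[(r>.068)&(r<.112)&(T[:,2]>.131)&(T[:,2]<.150)]-np.r_[c,0]
    th=np.arctan2(v[1],v[0])+np.pi
    e=(np.arctan2(a[:,1],a[:,0])-th+np.pi)%(2*np.pi)-np.pi
    s=a[np.abs(e)<.15]
    w=s[:,:2].mean(0)
    pt=T[(r>.075)&(r<.11)&(T[:,2]>.003)&(T[:,2]<.012)&(T[:,0]<c[0]-.06)]
    print("disc",c.round(4),"peg",pc.round(4),np.hypot(*v).round(4),"hook ang by peg",np.degrees(th).round(1)%360,"by arm",np.degrees(np.arctan2(w[1],w[0])).round(1)%360,len(s),"fitres",np.abs(f.fun).mean())
    return c
if __name__=="__main__":
    Z={n:np.load(f"{n}0.npz") for n in("top","side")}
    for n in Z:
        W=Z[n]["W"];T=W.reshape(-1,3);T=T[~np.isnan(T[:,0])];print(n);c=carousel(T)
        im=Z[n]["im"].astype(int)
        o=(im[...,0]-im[...,2]>60)&(W[...,2]<.02)&(np.hypot(W[...,0]-c[0],W[...,1]-c[1])<.12)
        P=W[o];w=P.mean(0)[:2]-c;print("brass",P.mean(0).round(4),len(P),np.degrees(np.arctan2(w[1],w[0]))%360,np.hypot(*w))
        g=T[(np.hypot(T[:,0]-.577,T[:,1]-.011)<.03)]
        t=g[(g[:,2]>.1335)&(g[:,2]<.1385)]; print("grip",cv2.minAreaRect((t[:,:2]*1000).astype(np.float32)),len(t))
        b=g[(g[:,2]>.06)&(g[:,2]<.1)][:,:2]; x=b-b.mean(0);_,s,V=np.linalg.svd(x);print("bail dir",np.degrees(np.arctan2(*V[0][::-1]))%180,b.mean(0),s)
        tb=g[(g[:,2]>.03)&(g[:,2]<.05)];print(cv2.minEnclosingCircle(tb[:,:2].astype(np.float32)))
E
python3 m2.py
```

```text
top
disc [0.5211 0.3198] peg [0.4941 0.352 ] 0.042 hook ang by peg 310.0 by arm 309.1 86 fitres 0.0006821069168948787
brass [0.4236 0.306  0.0065] 17 188.07939941394295 0.09848800087761561
grip ((579.5076904296875, 13.464133262634277), (16.048717498779297, 17.523799896240234), 87.39411163330078) 59
bail dir 176.986563466336 [0.56830975 0.01300071] [0.05021671 0.03123565]
((0.5800716876983643, 0.012514178641140461), 0.020625071600079536)
side
disc [0.518  0.3178] peg [0.4916 0.3499] 0.0416 hook ang by peg 309.4 by arm 308.6 76 fitres 0.0008761883982556187
brass [0.4197 0.3051 0.0064] 7 187.31898386476323 0.09911837644019147
grip ((578.11181640625, 10.502812385559082), (18.593036651611328, 20.46350860595703), 3.4773826599121094) 66
bail dir 176.37858279586027 [0.57625142 0.00831714] [0.20207625 0.04695797]
((0.5767658352851868, 0.008845536038279533), 0.020033342763781548)
```

The rows are not in the units I measure in: shifts go in units of 100 mm. I convert before sending: -0.2 m is -2, -0.16 m is -1.6.

```bash
cat > go.py <<'E'
import sys,numpy as np
from scipy.spatial.transform import Rotation as Ro
from station import status
# go.py x y z yaw(tool x axis, deg): shift and turn in tool axes
def calc(x,y,z,yaw):
    o=status.get_obs();R=Ro.from_rotvec(o["tcp_rot"])
    a=np.radians(yaw);X=np.array([np.cos(a),np.sin(a),0]);Zd=np.array([0,0,-1.]);
    G=Ro.from_matrix(np.stack([X,np.cross(Zd,X),Zd],1))
    t=R.inv().apply(np.array([x,y,z])-o["position"]);w=(R.inv()*G).as_rotvec()
    xx=R.as_matrix()[:,0];print("t",o["time_s"],"shift",t.round(4),"turn",w.round(3),"yaw",np.degrees(np.arctan2(xx[1],xx[0])).round(1),"ft",o["ft_force"].round(1),"q6",o["qpos"][5].round(2),"gap",round(o["finger_gap"],4))
calc(*map(float,sys.argv[1:5]))
E
python3 go.py .4928 .351 .26 129.3
python3 -m handwheel '{"jaw":[0.04,0.04,0.04,0.04,0.04],"sx":[-0.4,-0.8,-1.2,-1.6,-2],"sy":[-0.08,-0.16,-0.24,-0.32,-0.4],"sz":[0,0,0,-0.05,-0.1],"wx":[0,0,0,0,0],"wy":[0,0,0,0,0],"wz":[0.1,0.2,0.3,0.4,0.499]}' 30
python3 go.py .4928 .351 .24 129.3
```

```text
t 0.1 shift [-0.3241 -0.0636 -0.0111] turn [-0.002  0.     0.498] yaw 157.8 ft [ 0.2  1.1 -0.7] q6 -0.21 gap 0.088
time_s: 0.52
position: [0.3878, 0.4186, 0.2591]
tcp_rot: [-1.352, -2.835, 0.002]
ft_force: [0.0, 0.5, 0.1]
finger_gap: 0.0571
gripper_force: 0.0
t 0.5167 shift [-0.1186  0.0391  0.019 ] turn [-0.002 -0.    -0.005] yaw 129.0 ft [0.  0.5 0.1] q6 -0.07 gap 0.0571
```

To row units: -0.1186 m is -1.186, -0.08 m is -0.8.

```bash
python3 -m handwheel '{"jaw":[0.04,0.04,0.04,0.04],"sx":[-0.4,-0.8,-1.186,-1.186],"sy":[0.13,0.26,0.391,0.391],"sz":[0,0.1,0.19,0.19],"wx":[0,0,0,0],"wy":[0,0,0,0],"wz":[0,0,0,0]}'
python3 go.py .4928 .351 .171 129.3
python3 - <<'E'
from h import *
ims=[]
for n,(u,v) in (("top",(150,240)),("side",(300,170))):
    im,d,c=shot(n); ims.append(cv2.resize(im[v-80:v+80,u-60:u+60,::-1],(400,533),interpolation=cv2.INTER_CUBIC))
cv2.imwrite("pics/a.png",np.hstack(ims))
E
```

```text
time_s: 0.85
position: [0.4967, 0.3482, 0.2384]
tcp_rot: [1.354, 2.834, -0.004]
ft_force: [-0.6, -0.4, -0.4]
finger_gap: 0.0401
gripper_force: 0.0
t 0.85 shift [ 0.0048 -0.0011  0.0674] turn [-0.002  0.002 -0.007] yaw 128.9 ft [-0.6 -0.4 -0.4] q6 -0.26 gap 0.0401
```

View pics/a.png

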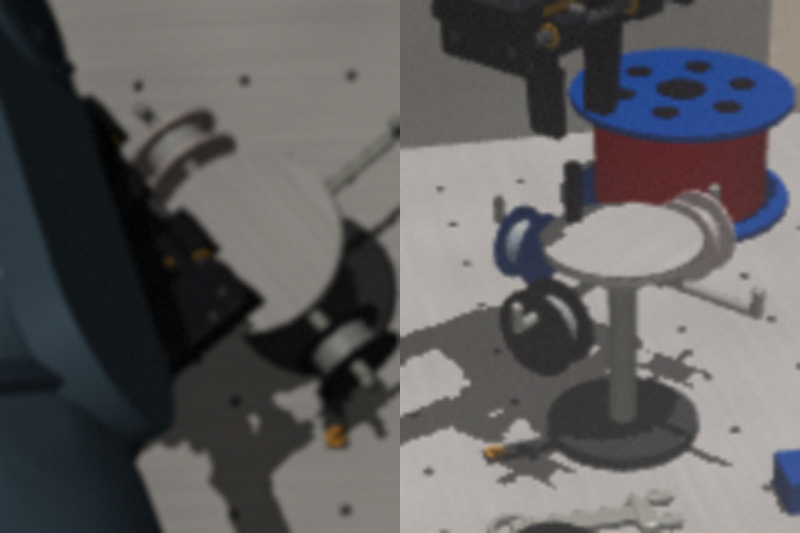

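The fingers hang just above the peg in both views (side crop: peg at (573,190), fingers at (545–610,110)). I'll correct 5 mm and go down.

```bash
python3 -m handwheel '{"jaw":[0.04,0.04,0.04,0.04],"sx":[0.048,0.048,0.048,0.048],"sy":[-0.011,-0.011,-0.011,-0.011],"sz":[0.3,0.674,0.674,0.674],"wx":[0,0,0,0],"wy":[0,0,0,0],"wz":[-0.007,-0.007,-0.007,-0.007]}'
python3 go.py .4928 .351 .171 129.3
python3 -m handwheel '{"jaw":[0,0,0,0,0],"sx":[0,0,0,0,0],"sy":[0,0,0,0,0],"sz":[0,0,0,0,0],"wx":[0,0,0,0,0],"wy":[0,0,0,0,0],"wz":[0,0,0,0,0]}' 30
python3 go.py .4928 .351 .171 129.3
```

```text
time_s: 1.28
position: [0.4863, 0.3565, 0.1724]
tcp_rot: [-1.333, -2.842, 0.005]
ft_force: [0.6, -0.4, 1.1]
finger_gap: 0.0401
gripper_force: 0.0
t 1.2833 shift [-0.0084  0.0015  0.0014] turn [-0.004 -0.001  0.008] yaw 129.7 ft [ 0.6 -0.4  1.1] q6 -0.26 gap 0.0401
time_s: 1.7
position: [0.489, 0.3564, 0.1747]
tcp_rot: [1.336, 2.842, 0.003]
ft_force: [0.1, 0.8, 3.4]
finger_gap: 0.011
gripper_force: 30.0
t 1.7 shift [-0.0066 -0.0006  0.0037] turn [0.002 0.    0.006] yaw 129.7 ft [0.1 0.8 3.4] q6 -0.26 gap 0.011
```

To row units: -0.006 m is -0.06, 0.002 m is 0.02.

```bash
python3 -m handwheel '{"jaw":[0.03,0.03,0.03,0.03,0.03],"sx":[0,0,-0.06,-0.06,-0.06],"sy":[0,0,0,0,0],"sz":[0,0,0.02,0.02,0.02],"wx":[0,0,0,0,0],"wy":[0,0,0,0,0],"wz":[0,0,0,0,0]}'
python3 go.py .4928 .351 .171 129.3
python3 -m handwheel '{"jaw":[0,0,0,0],"sx":[0,0,0,0],"sy":[0,0,0,0],"sz":[0,0,0,0],"wx":[0,0,0,0],"wy":[0,0,0,0],"wz":[0,0,0,0]}' 30
python3 go.py .4928 .351 .171 129.3;python3 go.py .4928 .351 .171 129.3
```

```text
time_s: 2.12
position: [0.4924, 0.3508, 0.1709]
tcp_rot: [-1.337, -2.842, 0.001]
ft_force: [-0.3, 0.1, 0.1]
finger_gap: 0.0299
gripper_force: 0.0
t 2.1167 shift [-0.0001  0.0005 -0.0001] turn [-0.001 -0.     0.005] yaw 129.6 ft [-0.3  0.1  0.1] q6 -0.27 gap 0.0299
time_s: 2.45
position: [0.4924, 0.3515, 0.1713]
tcp_rot: [1.336, 2.843, 0.001]
ft_force: [0.1, 0.2, -1.1]
finger_gap: 0.0104
gripper_force: 30.0
t 2.45 shift [-0.0006 -0.      0.0003] turn [0.    0.    0.006] yaw 129.7 ft [ 0.1  0.2 -1.1] q6 -0.27 gap 0.0104
t 2.45 shift [-0.0006 -0.      0.0003] turn [0.    0.    0.006] yaw 129.7 ft [ 0.1  0.2 -1.1] q6 -0.27 gap 0.0104
```

```bash

python3 -m handwheel '{"jaw":[0,0,0,0,0],"sx":[-0.002,-0.008,-0.019,-0.033,-0.051],"sy":[0.042,0.083,0.124,0.164,0.201],"sz":[0,0,0,0,0],"wx":[0,0,0,0,0],"wy":[0,0,0,0,0],"wz":[0.1,0.2,0.3,0.4,0.5]}' | grep -E 'force|gap'
python3 -m handwheel '{"jaw":[0,0,0,0,0],"sx":[-0.002,-0.008,-0.019,-0.033,-0.051],"sy":[0.042,0.083,0.124,0.164,0.201],"sz":[0,0,0,0,0],"wx":[0,0,0,0,0],"wy":[0,0,0,0,0],"wz":[0.1,0.2,0.3,0.4,0.5]}'| grep -E 'force|gap'
python3 -m handwheel '{"jaw":[0,0,0,0,0],"sx":[-0.002,-0.008,-0.019,-0.033,-0.051],"sy":[0.042,0.083,0.124,0.164,0.201],"sz":[0,0,0,0,0],"wx":[0,0,0,0,0],"wy":[0,0,0,0,0],"wz":[0.1,0.2,0.3,0.4,0.5]}'| grep -E 'force|gap'
python3 -m handwheel '{"jaw":[0,0,0,0,0],"sx":[-0.002,-0.008,-0.019,-0.033,-0.051],"sy":[0.042,0.083,0.124,0.164,0.201],"sz":[0,0,0,0,0],"wx":[0,0,0,0,0],"wy":[0,0,0,0,0],"wz":[0.1,0.2,0.3,0.4,0.5]}'| grep -E 'force|gap'
python3 -m handwheel '{"jaw":[0,0,0,0],"sx":[0,-0.003,-0.003,-0.003],"sy":[0.027,0.053,0.053,0.053],"sz":[0,0,0,0],"wx":[0,0,0,0],"wy":[0,0,0,0],"wz":[0.063,0.126,0.126,0.126]}'
python3 go.py .5611 .3243 .171 7.5
python3 - <<'E'
from m2 import *
for n in("top","side"):
    im,d,c=shot(n); W=cloud(d,c);T=W.reshape(-1,3);T=T[~np.isnan(T[:,0])];print(n)
    try: carousel(T)
    except Exception as e: print(e)
    v=slice(150,320);cv2.imwrite(f"pics/b_{n}.png",im[...,::-1]); np.savez(f"{n}1.npz",im=im,W=W)
E
```

```text
ft_force: [-3.0, 2.1, 1.7]
finger_gap: 0.0114
gripper_force: 30.0
ft_force: [-2.5, 5.0, -0.2]
finger_gap: 0.0111
gripper_force: 30.0
ft_force: [0.3, 6.3, -2.1]
finger_gap: 0.0112
gripper_force: 30.0
ft_force: [2.0, 6.1, -3.7]
finger_gap: 0.0108
gripper_force: 30.0
time_s: 4.45
position: [0.561, 0.3258, 0.1713]
tcp_rot: [-3.132, -0.214, -0.002]
ft_force: [3.4, 4.1, -2.9]
finger_gap: 0.0111
gripper_force: 30.0
t 4.45 shift [-0.0001  0.0015  0.0003] turn [-0.002 -0.002  0.005] yaw 7.8 ft [ 3.4  4.1 -2.9] q6 1.78 gap 0.0111
top
disc [0.5205 0.3195] peg [nan nan] nan hook ang by peg nan by arm nan 0 fitres 0.0021021076164379872
side
disc [0.5181 0.318 ] peg [0.5537 0.3232] 0.036 hook ang by peg 188.3 by arm 188.0 76 fitres 0.0013363803942877271m2.py:10: RuntimeWarning: Mean of empty slice.
  q,_=cv2.minEnclosingCircle(p.astype(np.float32)); pc=(np.array(q)+p.mean(0))/2
  ret = um.true_divide(
m2.py:16: RuntimeWarning: Mean of empty slice.
  w=s[:,:2].mean(0)
```

```bash

python3 -m handwheel '{"jaw":[0.03,0.03,0.05,0.05,0.05],"sx":[0,0,0,0,0],"sy":[0,0,0,0,0.4],"sz":[0,0,-0.4,-0.8,-0.9],"wx":[0,0,0,0,0],"wy":[0,0,0,0,0],"wz":[0,0,0,0,-0.1]}' | grep posi
python3 -m handwheel '{"jaw":[0.05,0.05,0.05,0.05,0.05],"sx":[-0.05,-0.1,-0.15,-0.2,-0.2],"sy":[0.4,0.8,1.2,1.6,2],"sz":[0,0,0,0,0],"wx":[0,0,0,0,0],"wy":[0,0,0,0,0],"wz":[-0.12,-0.24,-0.36,-0.48,-0.6]}' | grep posi
python3 go.py .5785 .0112 .26 86.7
python3 - <<'E'
from m2 import *
for n in("top","side"):
    im,d,c=shot(n); W=cloud(d,c);T=W.reshape(-1,3);T=T[~np.isnan(T[:,0])];print(n)
    try: c=carousel(T)
    except Exception as e: print(e)
    im_=im.astype(int)
    o=(im_[...,0]-im_[...,2]>60)&(W[...,2]<.02)&(np.hypot(W[...,0]-c[0],W[...,1]-c[1])<.12)
    P=W[o];w=P.mean(0)[:2]-c;print("brass",P.mean(0).round(4),len(P),np.degrees(np.arctan2(w[1],w[0]))%360)
    cv2.imwrite(f"pics/c_{n}.png",im[...,::-1]); np.savez(f"{n}1.npz",im=im,W=W)
t=cv2.imread("pics/c_top.png")[150:320,90:300];s=cv2.imread("pics/c_side.png")[120:260,220:390]
cv2.imwrite("pics/c.png",np.hstack([cv2.resize(t,(400,324),interpolation=2),cv2.resize(s,(393,324),interpolation=2)]))
E
```

```text
position: [0.5672, 0.2906, 0.2684]
position: [0.592, 0.0881, 0.2616]
t 5.3833 shift [-0.066   0.0418  0.0016] turn [-0.     0.    -0.681] yaw 47.7 ft [ 0.1 -0.8  0.1] q6 0.69 gap 0.0498
top
disc [0.5209 0.3199] peg [0.562  0.3243] 0.0414 hook ang by peg 186.2 by arm 187.4 68 fitres 0.0009838601163690331
brass [nan nan nan] 0 nan
side
disc [0.5186 0.318 ] peg [0.5593 0.3216] 0.0408 hook ang by peg 185.0 by arm 188.0 77 fitres 0.001190614402570044
brass [0.4217 0.3037 0.0066] 14 188.4301204997776<stdin>:8: RuntimeWarning: Mean of empty slice.
  ret = um.true_divide(
```

View pics/c.png

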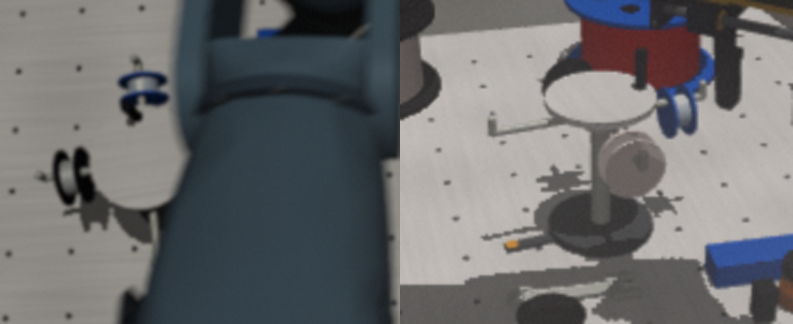

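The side crop shows the empty arm (490,125) pointing the same way as the brass pointer (512,244). I'll measure it more exactly once the arm is clear, and go to the sleeve now.

```bash

python3 -m handwheel '{"jaw":[0.05,0.05,0.05,0.05,0.05],"sx":[-0.22,-0.44,-0.66,-0.66,-0.66],"sy":[0.14,0.28,0.418,0.418,0.418],"sz":[0,0,0,0,0],"wx":[0,0,0,0,0],"wy":[0,0,0,0,0],"wz":[-0.12,-0.24,-0.36,-0.48,-0.6]}' | grep posi
python3 -m handwheel '{"jaw":[0.05,0.05,0.05],"sx":[0,0,0],"sy":[0,0,0],"sz":[0,0,0],"wx":[0,0,0],"wy":[0,0,0],"wz":[-0.081,-0.081,-0.081]}' | grep posi
python3 go.py .5785 .0112 .112 86.7
python3 - <<'E'
from m2 import *
for n in("top","side"):
    im,d,c=shot(n); W=cloud(d,c);T=W.reshape(-1,3);T=T[~np.isnan(T[:,0])];print(n)
    try: c=carousel(T)
    except Exception as e: print(e)
    im_=im.astype(int)
    o=(im_[...,0]-im_[...,2]>60)&(W[...,2]<.02)&(np.hypot(W[...,0]-c[0],W[...,1]-c[1])<.12)
    P=W[o];w=P.mean(0)[:2]-c;print("brass",P.mean(0).round(4),len(P),np.degrees(np.arctan2(w[1],w[0]))%360)
    r=np.hypot(T[:,0]-c[0],T[:,1]-c[1]);q=T[(r>.103)&(r<.116)&(T[:,2]>.137)&(T[:,2]<.158)]-np.r_[c,0]
    a=np.degrees(np.arctan2(q[:,1],q[:,0]))%360
    for k in (8,98,188,278):
        s=a[abs((a-k+180)%360-180)<12];print("tip",k,s.mean().round(1) if len(s) else None,len(s))
    cv2.imwrite(f"pics/d_{n}.png",im[...,::-1])
E
```

```text
position: [0.5784, 0.0121, 0.2614]
position: [0.5786, 0.0136, 0.2613]
t 6.15 shift [-2.400e-03  1.000e-04  1.493e-01] turn [-0.    -0.    -0.009] yaw 86.2 ft [-0.4  0.2  0.1] q6 -0.11 gap 0.0501
top
disc [0.521  0.3198] peg [0.5616 0.3252] 0.041 hook ang by peg 187.5 by arm 187.7 90 fitres 0.0006239221795124174
brass [0.4241 0.3051 0.0071] 28 188.6181928010147
tip 8 7.1 30
tip 98 97.5 29
tip 188 187.7 29
tip 278 276.7 22
side
disc [0.5177 0.3178] peg [0.5591 0.3228] 0.0417 hook ang by peg 187.0 by arm 187.9 76 fitres 0.0012034234182835678
brass [0.4215 0.3032 0.0069] 15 188.58593281812415
tip 8 6.7 18
tip 98 97.1 11
tip 188 188.0 31
tip 278 277.1 26
```

```bash

python3 -m handwheel '{"jaw":[0.05,0.05,0.05,0.05,0.05],"sx":[-0.01,-0.01,-0.01,-0.01,-0.01],"sy":[0.01,0.01,0.01,0.01,0.01],"sz":[0.4,0.8,1.2,1.44,1.44],"wx":[0,0,0,0,0],"wy":[0,0,0,0,0],"wz":[-0.009,-0.009,-0.009,-0.009,-0.009]}' | grep posi
python3 go.py .5795 .0125 .117 86.7
python3 -m handwheel '{"jaw":[0,0,0,0,0],"sx":[0,0,0,0,0],"sy":[0,0,0,0,0],"sz":[0,0,0,0,0],"wx":[0,0,0,0,0],"wy":[0,0,0,0,0],"wz":[0,0,0,0,0]}' 30
python3 go.py .5795 .0125 .117 86.7
```

```text
position: [0.5753, 0.013, 0.1111]
t 6.6667 shift [-0.0003  0.0042 -0.0059] turn [-0.011 -0.001  0.001] yaw 86.8 ft [-0.7  0.5 -1.1] q6 -0.13 gap 0.0499
time_s: 7.08
position: [0.5808, 0.0118, 0.1192]
tcp_rot: [2.28, 2.158, 0.003]
ft_force: [-0.1, -0.8, 0.6]
finger_gap: 0.019
gripper_force: 0.1
t 7.0833 shift [ 0.0006 -0.0014  0.0022] turn [0.003 0.    0.003] yaw 86.9 ft [-0.1 -0.8  0.6] q6 -0.13 gap 0.019
```

```bash

python3 -m handwheel '{"jaw":[0,0,0],"sx":[0,0,0],"sy":[0,0,0],"sz":[0,0,0],"wx":[0,0,0],"wy":[0,0,0],"wz":[0,0,0]}' 30
python3 -m handwheel '{"jaw":[0,0,0,0,0],"sx":[0,0,0,0,0],"sy":[0,0,0,0,0],"sz":[-0.2,-0.5,-0.88,-0.88,-0.88],"wx":[0,0,0,0,0],"wy":[0,0,0,0,0],"wz":[0,0,0,0,0]}' 30
python3 go.py .3488 .2957 .204 7.6
python3 - <<'E'
from h import *
for n in("top","side"):
    im,d,c=shot(n); W=cloud(d,c);T=W.reshape(-1,3);T=T[~np.isnan(T[:,0])];np.savez(f"{n}1.npz",im=im,W=W);cv2.imwrite(f"pics/e_{n}.png",im[...,::-1])
    g=T[(np.hypot(T[:,0]-.579,T[:,1]-.0125)<.045)]
    for a,b in((.012,.02),(.03,.06),(.06,.09),(.1,.135),(.14,.18)):
        q=g[(g[:,2]>a)&(g[:,2]<b)]; print(n,a,len(q),q.min(0).round(4) if len(q) else "",q.max(0).round(4) if len(q) else "")
E
```

```text
time_s: 7.33
position: [0.5805, 0.0118, 0.1191]
tcp_rot: [2.28, 2.158, 0.002]
ft_force: [-1.7, 1.0, 5.6]
finger_gap: 0.0178
gripper_force: 29.9
time_s: 7.75
position: [0.5815, 0.0117, 0.2085]
tcp_rot: [2.278, 2.156, 0.006]
ft_force: [-0.6, -0.2, -2.3]
finger_gap: 0.0177
gripper_force: 29.9
t 7.75 shift [ 0.2708 -0.2479  0.0027] turn [ 0.006 -0.004  1.383] yaw 86.9 ft [-0.6 -0.2 -2.3] q6 -0.13 gap 0.0177
top 0.012 0  
top 0.03 0  
top 0.06 0  
top 0.1 0  
top 0.14 0  
side 0.012 395 [ 0.5495 -0.019   0.0121] [0.6176 0.04   0.0197]
side 0.03 110 [0.569  0.0007 0.03  ] [0.5859 0.0149 0.0595]
side 0.06 123 [0.5685 0.0019 0.0604] [0.586  0.0161 0.0888]
side 0.1 358 [ 0.5571 -0.0098  0.103 ] [0.5958 0.0286 0.1349]
side 0.14 209 [ 0.5562 -0.01    0.14  ] [0.599  0.0306 0.1798]
```

```bash
python3 -c "
import cv2,numpy as np
s=cv2.imread('pics/e_side.png')[170:330,300:460];t=cv2.imread('pics/e_top.png')[120:280,240:400]
cv2.imwrite('pics/e.png',np.hstack([cv2.resize(t,(400,400)),cv2.resize(s,(400,400))]))"
```

```text
(no output)
```

View pics/e.png

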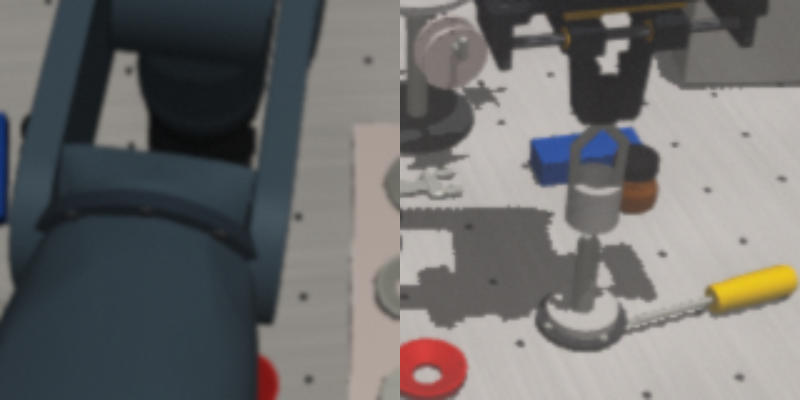

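The sleeve is lifted clear of the spindle (side crop: tube at (593,200), post top at (588,240)), and its bail opening shows. Carrying it to the outside of the hook.

```bash

python3 -m handwheel '{"jaw":[0,0,0,0,0],"sx":[0.28,0.56,0.84,1.12,1.4],"sy":[-0.26,-0.52,-0.78,-1.04,-1.3],"sz":[0,0,0,0,0],"wx":[0,0,0,0,0],"wy":[0,0,0,0,0],"wz":[0.1,0.22,0.34,0.46,0.58]}' | grep posi
python3 go.py .352 .2969 .200 7.6
```

```text
position: [0.455, 0.1596, 0.2031]
t 8.2667 shift [ 0.0485 -0.1647  0.0035] turn [-0.002  0.004  0.797] yaw 53.3 ft [-0.1  0.4 -2.1] q6 0.73 gap 0.018
```

```bash

python3 -m handwheel '{"jaw":[0,0,0,0,0],"sx":[0.09,0.18,0.27,0.36,0.465],"sy":[-0.33,-0.66,-0.99,-1.32,-1.61],"sz":[0,0,0,0,0],"wx":[0,0,0,0,0],"wy":[0,0,0,0,0],"wz":[0.12,0.24,0.36,0.48,0.6]}' | grep posi
python3 -m handwheel '{"jaw":[0,0,0,0],"sx":[0,0,0,0],"sy":[0,0,0,0],"sz":[0,0,0,0],"wx":[0,0,0,0],"wy":[0,0,0,0],"wz":[0.1,0.187,0.187,0.187]}' | grep posi
python3 go.py .352 .2969 .186 7.6
```

```text
position: [0.3545, 0.2898, 0.2034]
position: [0.3563, 0.2889, 0.2039]
t 9.0167 shift [-0.0028 -0.0086  0.0179] turn [0.001 0.003 0.038] yaw 9.7 ft [-0.8 -0.5 -1.2] q6 1.82 gap 0.0178
```

```bash

python3 -m handwheel '{"jaw":[0,0,0,0],"sx":[-0.028,-0.028,-0.028,-0.028],"sy":[-0.086,-0.086,-0.086,-0.086],"sz":[0.179,0.179,0.179,0.179],"wx":[0,0,0,0],"wy":[0,0,0,0],"wz":[0.037,0.037,0.037,0.037]}' | grep posi
python3 go.py .4362 .3081 .186 7.6
python3 - <<'E'
from h import *
for n in("top","side"):
    im,d,c=shot(n); W=cloud(d,c);T=W.reshape(-1,3);T=T[~np.isnan(T[:,0])];cv2.imwrite(f"pics/f_{n}.png",im[...,::-1])
    o=status.get_obs()["position"]
    g=T[(np.hypot(T[:,0]-o[0],T[:,1]-o[1])<.035)]
    for a,b in((.06,.08),(.08,.115),(.115,.165),(.165,.2)):
        q=g[(g[:,2]>a)&(g[:,2]<b)]; print(n,a,len(q),q.min(0).round(4) if len(q) else "",q.max(0).round(4) if len(q) else "")
s=cv2.imread('pics/f_side.png')[100:260,200:360];t=cv2.imread('pics/f_top.png')[180:340,120:280]
cv2.imwrite('pics/f.png',np.hstack([cv2.resize(t,(400,400)),cv2.resize(s,(400,400))]))
E
```

```text
position: [0.3531, 0.2968, 0.1874]
t 9.35 shift [ 0.0838 -0.0002  0.0013] turn [ 0.     0.001 -0.001] yaw 7.6 ft [ 0.8 -0.7 -1.6] q6 1.88 gap 0.0175
top 0.06 0  
top 0.08 36 [0.3355 0.278  0.0845] [0.3718 0.2908 0.1147]
top 0.115 42 [0.3378 0.2738 0.1164] [0.3728 0.2903 0.1573]
top 0.165 0  
side 0.06 0  
side 0.08 228 [0.3332 0.2719 0.0835] [0.3732 0.3115 0.1149]
side 0.115 252 [0.3333 0.2707 0.115 ] [0.3732 0.3153 0.1644]
side 0.165 133 [0.3389 0.2691 0.1657] [0.3653 0.3127 0.1998]
```

View pics/f.png

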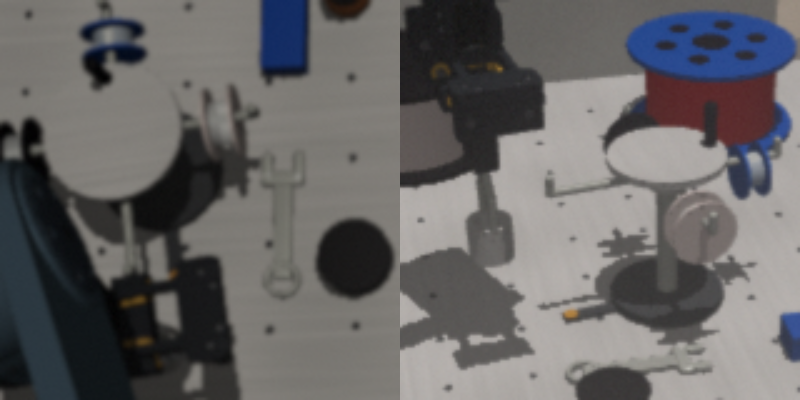

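The sleeve hangs outside the hook and lines up with the arm (side crop: sleeve at (490,225), arm tip at (550,185)). Moving in.

The rows are not in the units I measure in: shifts go in units of 100 mm. I convert before sending: 0.0825 m is 0.825, 0.06 m is 0.6.

```bash

python3 -m handwheel '{"jaw":[0,0,0,0,0],"sx":[0.2,0.4,0.6,0.825,0.825],"sy":[0,0,0,0,0],"sz":[0,0,0,0,0],"wx":[0,0,0,0,0],"wy":[0,0,0,0,0],"wz":[0,0,0,0,0]}' | grep -E 'posi|ft'
python3 -m handwheel '{"jaw":[0,0,0,0],"sx":[0,0,0,0],"sy":[0,0,0,0],"sz":[0.12,0.2,0.2,0.2],"wx":[0,0,0,0],"wy":[0,0,0,0],"wz":[0,0,0,0]}' | grep -E 'posi|ft'
python3 go.py .4362 .3081 .160 7.6
python3 - <<'E'
from h import *
for n in("top","side"):
    im,d,c=shot(n); cv2.imwrite(f"pics/g_{n}.png",im[...,::-1])
s=cv2.imread('pics/g_side.png')[120:240,220:340];t=cv2.imread('pics/g_top.png')[180:300,130:250]
cv2.imwrite('pics/g.png',np.hstack([cv2.resize(t,(400,400)),cv2.resize(s,(400,400))]))
E
```

```text
position: [0.4389, 0.308, 0.1885]
ft_force: [-0.8, -0.5, -1.2]
position: [0.4333, 0.3076, 0.1663]
ft_force: [0.1, 0.3, -1.5]
t 10.2 shift [ 0.003  -0.0001  0.0063] turn [ 0.001  0.003 -0.002] yaw 7.5 ft [ 0.1  0.3 -1.5] q6 1.83 gap 0.0179
```

View pics/g.png

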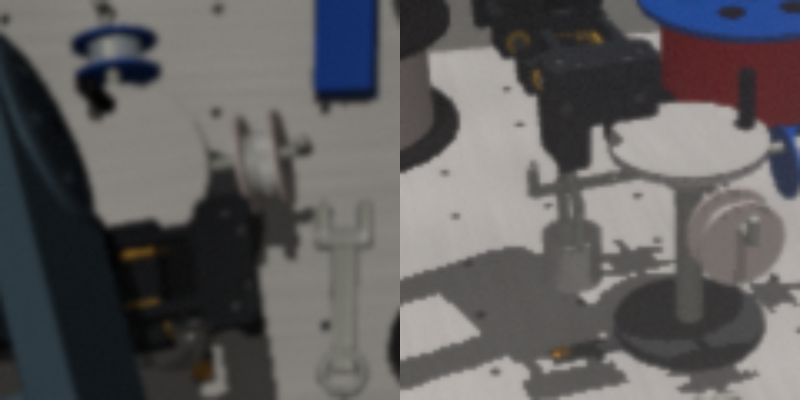

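The bail is over the arm (side crop: wires on both sides at (570,200), upturned end at (535,178)). Lowering to contact.

```bash

python3 -m handwheel '{"jaw":[0,0],"sx":[0.02,0.02],"sy":[0,0],"sz":[0.03,0.03],"wx":[0,0],"wy":[0,0],"wz":[0,0]}' | grep -E 'posi|ft'
python3 -m handwheel '{"jaw":[0,0,0],"sx":[0,0,0],"sy":[0,0,0],"sz":[0.015,0.015,0.015],"wx":[0,0,0],"wy":[0,0,0],"wz":[0,0,0]}' | grep -E 'posi|ft'
python3 -m handwheel '{"jaw":[0,0,0],"sx":[0,0,0],"sy":[0,0,0],"sz":[0.01,0.01,0.01],"wx":[0,0,0],"wy":[0,0,0],"wz":[0,0,0]}' | grep -E 'posi|ft'
python3 -m handwheel '{"jaw":[0,0,0],"sx":[0,0,0],"sy":[0,0,0],"sz":[0.01,0.01,0.01],"wx":[0,0,0],"wy":[0,0,0],"wz":[0,0,0]}' | grep -E 'posi|ft'
```

```text
position: [0.4369, 0.3084, 0.1644]
ft_force: [0.5, 0.8, -0.1]
position: [0.4372, 0.3086, 0.1634]
ft_force: [0.4, 0.8, 1.3]
position: [0.4374, 0.3087, 0.1632]
ft_force: [-1.6, 0.6, 7.3]
position: [0.4375, 0.3087, 0.163]
ft_force: [-3.5, -0.2, 12.9]
```

```bash

python3 -m handwheel '{"jaw":[0,0,0.04,0.04,0.04],"sx":[0,0,0,0,0],"sy":[0,0,0,0,0],"sz":[-0.02,-0.02,-0.02,-0.02,-0.02],"wx":[0,0,0,0,0],"wy":[0,0,0,0,0],"wz":[0,0,0,0,0]}' | grep -E 'posi|ft|gap'
python3 -m handwheel '{"jaw":[0.04,0.04,0.04,0.06,0.08],"sx":[0,0,0,-0.4,-0.8],"sy":[0,0,0,0,0],"sz":[-0.15,-0.4,-0.8,-0.9,-0.9],"wx":[0,0,0,0,0],"wy":[0,0,0,0,0],"wz":[0,0,0,0,0]}' | grep -E 'posi|ft|gap'
python3 - <<'E'
from h import *
for n in("top","side"):
    im,d,c=shot(n); cv2.imwrite(f"pics/i_{n}.png",im[...,::-1])
s=cv2.imread('pics/i_side.png')[120:240,220:340];t=cv2.imread('pics/i_top.png')[180:300,130:250]
cv2.imwrite('pics/i.png',np.hstack([cv2.resize(t,(400,400)),cv2.resize(s,(400,400))]))
E
```

```text
position: [0.4365, 0.308, 0.1623]
ft_force: [0.8, 0.2, -0.4]
finger_gap: 0.0356
position: [0.3596, 0.2984, 0.2564]
ft_force: [-0.7, 1.4, 0.6]
finger_gap: 0.0509
```

View pics/i.png

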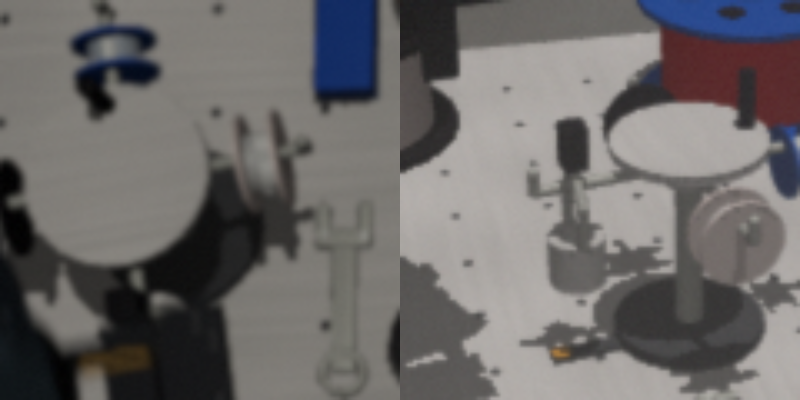

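The sleeve hangs on the hook (side crop: bail over the arm at (575,185), tube at (577,255)). The mat and spindle are in clear view, so I'll measure them now.

```bash
cat > w.py <<'E'
from m2 import *
R0=[.0,.011,.0155,.020,.026,.0295]
def washers(n,W,zmin=.0075,show=True):
    P=W.reshape(-1,3);P=P[~np.isnan(P[:,0])]
    # mat region
    M=P[(P[:,0]>.34)&(P[:,0]<.72)&(P[:,1]<-.08)&(P[:,1]>-.40)&(P[:,2]>zmin)&(P[:,2]<.022)]
    ij=((M[:,:2]-[.3,-.42])/.002).astype(int);g=np.zeros((220,180),np.uint8);g[ij[:,0],ij[:,1]]=1
    g=cv2.morphologyEx(g,cv2.MORPH_CLOSE,np.ones((5,5),np.uint8))
    k,l,st,ce=cv2.connectedComponentsWithStats(g)
    out=[]
    for i in range(1,k):
        q=M[l[ij[:,0],ij[:,1]]==i]
        if len(q)<100: continue
        h=cv2.convexHull(q[:,:2].astype(np.float32))[:,0]
        f=least_squares(lambda c:np.hypot(*(h-c).T)-.0295,q[:,:2].mean(0),loss="soft_l1",f_scale=.001);c=f.x
        rr=np.hypot(*(P[:,:2]-c).T)
        z=[np.median(P[(rr>a)&(rr<b)][:,2])*1000 for a,b in((.012,.017),(.018,.022),(.024,.028))]
        kind="dome" if z[0]>z[2]+2 else "cup" if z[2]>z[0]+2 else "flat"
        print(n,kind,c.round(4),np.round(z,1),len(q),round(np.abs(f.fun).mean()*1000,2)); out.append((kind,c))
    return out
def spindle(n,W,c=(.579,.0115)):
    P=W.reshape(-1,3);P=P[~np.isnan(P[:,0])]
    g=P[np.hypot(*(P[:,:2]-c).T)<.045]
    t=g[(g[:,2]>.081)&(g[:,2]<.092)];print(n,"post top",t.mean(0).round(4),len(t))
    s=g[(g[:,2]>.03)&(g[:,2]<.08)]
    f=least_squares(lambda c:np.hypot(*(s[:,:2]-c).T)-.009,c,loss="soft_l1",f_scale=.001);print(" post side fit",f.x.round(4),len(s),"ft",np.abs(f.fun).mean().round(4))
    e=g[(g[:,2]>.0125)&(g[:,2]<.019)];h=cv2.convexHull(e[:,:2].astype(np.float32))[:,0]
    f=least_squares(lambda c:np.hypot(*(h-c).T)-.0283,c,loss="soft_l1",f_scale=.001);print(" flange fit",f.x.round(4),len(e),np.abs(f.fun).mean().round(4))
def look(tag):
    for n in("top","side"):
        im,d,c=shot(n);W=cloud(d,c);washers(n,W);spindle(n,W);cv2.imwrite(f"pics/{tag}_{n}.png",im[...,::-1]);np.savez(f"{n}1.npz",im=im,W=W)
if __name__=="__main__":
    import sys;look(sys.argv[1])
E
python3 w.py j; python3 - <<'E'
from m2 import *
for n in("top","side"):
    W=np.load(f"{n}1.npz")["W"];T=W.reshape(-1,3);T=T[~np.isnan(T[:,0])];carousel(T)
E
```

```text
top cup [ 0.4075 -0.2787] [10.5 12.8 13.8] 539 9.02
top flat [ 0.4284 -0.1646] [9.4 9.5 9.4] 448 3.59
top cup [ 0.5293 -0.1735] [ 9.9 12.1 14.8] 503 6.62
top dome [ 0.5787 -0.2912] [14.9 13.9 11.8] 491 6.18
top dome [ 0.6254 -0.1863] [15.5 13.6 10.9] 446 6.42
top post top [0.5798 0.0131 0.0851] 45
 post side fit [0.5814 0.0123] 51 ft 0.0004
 flange fit [0.581  0.0118] 321 0.0016
side cup [ 0.4094 -0.2771] [10.4 12.7 15.3] 1195 0.8
side flat [ 0.4259 -0.1676] [9.  9.3 9.1] 751 0.78
side cup [ 0.5264 -0.1714] [ 9.7 12.3 14.4] 784 0.91
side dome [ 0.5761 -0.2925] [15.3 13.9 11.3] 1033 0.93
side dome [ 0.6227 -0.1876] [14.3 12.9 10.5] 694 0.64
side post top [0.5769 0.0084 0.0848] 46
 post side fit [0.5783 0.0124] 187 ft 0.0008
 flange fit [0.5787 0.01  ] 387 0.0026
disc [0.5209 0.3194] peg [0.5618 0.3253] 0.0413 hook ang by peg 188.2 by arm 190.7 36 fitres 0.000645371880282306
disc [0.5184 0.3175] peg [0.5595 0.322 ] 0.0413 hook ang by peg 186.2 by arm 189.5 95 fitres 0.00119338372856525
```

The dome at (454,198) has been knocked to (.579,-.291), and I have its new pose. The first pick is the dome at (.6254,-.1863).

```bash

python3 -m handwheel '{"jaw":[0.074,0.074,0.074],"sx":[0,0,0],"sy":[0,0,0],"sz":[0,0,0],"wx":[0,0,0],"wy":[0,0,0],"wz":[0.065,0.131,0.131]}' | grep -E 'posi'
python3 go.py .6254 -.1863 .1 0
```

```text
position: [0.3585, 0.2979, 0.2526]
t 12.5 shift [0.2686 0.4832 0.1528] turn [ 0.     0.    -0.004] yaw -0.2 ft [-0.   0.2  0.7] q6 2.01 gap 0.074
```

```bash

python3 -m handwheel '{"jaw":[0.074,0.074,0.074,0.074,0.074],"sx":[0.2,0.4,0.6,0.8,1],"sy":[0.36,0.72,1.08,1.44,1.8],"sz":[0,0,0,0,0],"wx":[0,0,0,0,0],"wy":[0,0,0,0,0],"wz":[0,0,0,0,0]}' | grep -E 'posi'
python3 -m handwheel '{"jaw":[0.074,0.074,0.074,0.074,0.074],"sx":[0.2,0.4,0.6,0.8,1],"sy":[0.36,0.72,1.08,1.44,1.8],"sz":[0,0.1,0.2,0.3,0.4],"wx":[0,0,0,0,0],"wy":[0,0,0,0,0],"wz":[0,0,0,0,0]}' | grep -E 'posi'
python3 -m handwheel '{"jaw":[0.074,0.074,0.074,0.074,0.074],"sx":[0.2,0.4,0.666,0.67,0.67],"sy":[0.36,0.72,1.212,1.232,1.232],"sz":[0.2,0.4,0.6,0.8,1],"wx":[0,0,0,0,0],"wy":[0,0,0,0,0],"wz":[0,0,0,0,0]}' | grep -E 'posi'
python3 -m handwheel '{"jaw":[0.074,0.074,0.074],"sx":[0,0,0],"sy":[0,0,0],"sz":[0,0,0],"wx":[0,0,0],"wy":[0,0,0],"wz":[0,0,0]}' | grep -E 'posi'
python3 go.py .6254 -.1863 .017 0
```

```text
position: [0.4588, 0.1157, 0.2528]
position: [0.5571, -0.0626, 0.2126]
position: [0.6245, -0.1892, 0.1108]
position: [0.6233, -0.1829, 0.1143]
t 14.0 shift [0.0021 0.0034 0.0973] turn [ 0.    -0.     0.001] yaw 0.0 ft [ 0.5 -0.3  0.2] q6 1.1 gap 0.0737
```

```bash

python3 -m handwheel '{"jaw":[0.074,0.074,0.074,0.074,0.074],"sx":[0.01,0.01,0.01,0.01,0.01],"sy":[0.02,0.02,0.02,0.02,0.02],"sz":[0.35,0.65,0.65,0.65,0.65],"wx":[0,0,0,0,0],"wy":[0,0,0,0,0],"wz":[0,0,0,0,0]}' | grep -E 'posi'
python3 -m handwheel '{"jaw":[0.074,0.074],"sx":[0,0],"sy":[0,0],"sz":[0,0],"wx":[0,0],"wy":[0,0],"wz":[0,0]}' | grep -E 'posi'
python3 go.py .6254 -.1863 .017 0
```

```text
position: [0.6254, -0.1852, 0.0514]
position: [0.6254, -0.1856, 0.0514]
t 14.5833 shift [-0.0002  0.0006  0.0344] turn [ 0.002 -0.004 -0.   ] yaw -0.0 ft [ 0.6 -0.1  0.2] q6 1.1 gap 0.0741
```

```bash

python3 -m handwheel '{"jaw":[0.074,0.074,0.074,0.074],"sx":[0,0,0,0],"sy":[0.006,0.006,0.006,0.006],"sz":[0.2,0.344,0.344,0.344],"wx":[0,0,0,0],"wy":[0,0,0,0],"wz":[0,0,0,0]}' | grep -E 'posi|ft'
python3 -m handwheel '{"jaw":[0,0,0,0],"sx":[0,0,0,0],"sy":[0,0,0,0],"sz":[0,0,0,0],"wx":[0,0,0,0],"wy":[0,0,0,0],"wz":[0,0,0,0]}' 25
python3 -m handwheel '{"jaw":[0,0,0,0],"sx":[0,0,0,0],"sy":[0,0,0,0],"sz":[-0.2,-0.6,-1,-1],"wx":[0,0,0,0],"wy":[0,0,0,0],"wz":[0,0,0,0]}'
python3 go.py .581 .012 .12 0
```

```text
position: [0.6242, -0.186, 0.0145]
ft_force: [-0.9, 0.0, 0.3]
time_s: 15.25
position: [0.6239, -0.1857, 0.0145]
tcp_rot: [3.142, -0.001, 0.0]
ft_force: [-0.2, -0.3, 3.5]
finger_gap: 0.0593
gripper_force: 25.4
time_s: 15.58
position: [0.6281, -0.1877, 0.1226]
tcp_rot: [3.136, -0.001, 0.017]
ft_force: [1.8, -0.7, 0.8]
finger_gap: 0.0594
gripper_force: 25.0
t 15.5833 shift [-0.0472 -0.1997  0.001 ] turn [ 0.006 -0.011 -0.   ] yaw -0.0 ft [ 1.8 -0.7  0.8] q6 1.1 gap 0.0594
```

```bash

python3 -m handwheel '{"jaw":[0,0,0,0,0],"sx":[-0.1,-0.2,-0.3,-0.4,-0.465],"sy":[-0.4,-0.8,-1.2,-1.6,-1.985],"sz":[-0.05,-0.1,-0.1,-0.1,-0.1],"wx":[0,0,0,0,0],"wy":[0,0,0,0,0],"wz":[0,0,0,0,0]}' | grep -E 'posi|ft'
python3 -m handwheel '{"jaw":[0,0,0],"sx":[0,0,0],"sy":[0,0,0],"sz":[0,0,0],"wx":[0,0,0],"wy":[0,0,0],"wz":[0,0,0]}' | grep -E 'posi|ft'
python3 go.py .580 .012 .112 0
python3 - <<'E'
from h import *
im,d,c=shot("side");cv2.imwrite("pics/k.png",cv2.resize(im[180:320,300:460,::-1],(640,560)))
E
```

```text
position: [0.5757, 0.0147, 0.1236]
ft_force: [0.4, 0.1, -0.4]
position: [0.5775, 0.0127, 0.124]
ft_force: [-0.3, 0.4, 0.1]
t 16.25 shift [0.0025 0.0007 0.012 ] turn [0. 0. 0.] yaw 0.0 ft [-0.3  0.4  0.1] q6 1.39 gap 0.0593
```

View pics/k.png

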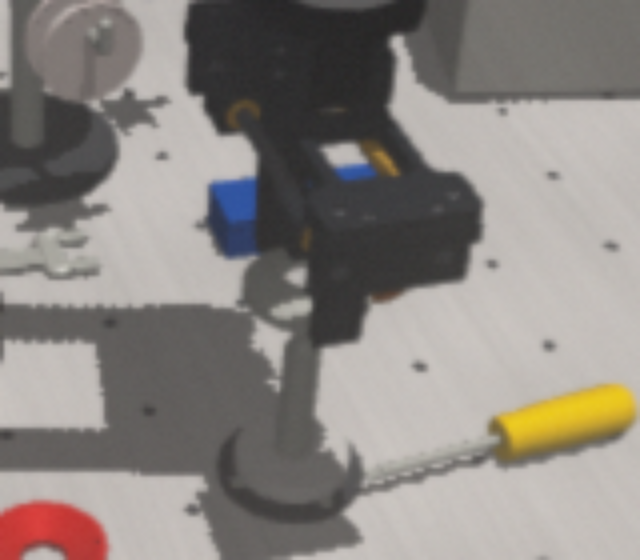

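The dome is held level over the post, with its bore at (295,275) just above the post top (300,335). Lowering with force watched.

```bash

python3 -m handwheel '{"jaw":[0,0,0],"sx":[0.025,0.025,0.025],"sy":[0.007,0.007,0.007],"sz":[0.15,0.3,0.3],"wx":[0,0,0],"wy":[0,0,0],"wz":[0,0,0]}' | grep -E 'posi|ft'
python3 -m handwheel '{"jaw":[0,0,0,0],"sx":[0,0,0,0],"sy":[0,0,0,0],"sz":[0.05,0.1,0.15,0.15],"wx":[0,0,0,0],"wy":[0,0,0,0],"wz":[0,0,0,0]}' | grep -E 'posi|ft'
python3 go.py .580 .012 .0365 0
```

```text
position: [0.5784, 0.0106, 0.0913]
ft_force: [-0.8, 1.1, -1.8]
position: [0.5797, 0.0119, 0.0787]
ft_force: [-0.3, 0.2, -1.6]
t 16.8833 shift [ 0.0004 -0.0001  0.0422] turn [-0.     0.001 -0.001] yaw -0.1 ft [-0.3  0.2 -1.6] q6 1.39 gap 0.0593
```

```bash

python3 -m handwheel '{"jaw":[0,0,0,0,0],"sx":[0,0,0,0,0],"sy":[0,0,0,0,0],"sz":[0.15,0.3,0.4,0.41,0.41],"wx":[0,0,0,0,0],"wy":[0,0,0,0,0],"wz":[0,0,0,0,0]}' | grep -E 'posi|ft'
python3 -m handwheel '{"jaw":[0,0],"sx":[0,0],"sy":[0,0],"sz":[0,0],"wx":[0,0],"wy":[0,0],"wz":[0,0]}' | grep -E 'posi|ft'
```

```text
position: [0.5798, 0.012, 0.0378]
ft_force: [-0.5, 0.8, -0.3]
position: [0.5803, 0.0121, 0.0388]
ft_force: [-0.9, 0.1, -1.4]
```

```bash

python3 -m handwheel '{"jaw":[0,0,0.074,0.074,0.074],"sx":[0,0,0,0,0],"sy":[0,0,0,0,0],"sz":[0.02,0.02,0.02,0.02,0.02],"wx":[0,0,0,0,0],"wy":[0,0,0,0,0],"wz":[0,0,0,0,0]}' | grep -E 'posi|ft'
python3 -m handwheel '{"jaw":[0.074,0.074,0.074,0.074,0.074],"sx":[0,0,0,-0.4,-0.8],"sy":[0,0,0,0,0],"sz":[-0.3,-0.7,-1,-1,-1],"wx":[0,0,0,0,0],"wy":[0,0,0,0,0],"wz":[0,0,0,0,0]}' | grep -E 'posi|ft'
python3 -m handwheel '{"jaw":[0.074,0.074,0.074,0.074],"sx":[-0.2,-0.4,-0.6,-0.6],"sy":[0.3,0.6,0.9,0.9],"sz":[0,0,0,0],"wx":[0,0,0,0],"wy":[0,0,0,0],"wz":[0,0,0,0]}' | grep -E 'posi|ft'
python3 - <<'E'
from w import *
W={}
for n in("top","side"):
    im,d,c=shot(n);W[n]=cloud(d,c);washers(n,W[n])
    P=W[n].reshape(-1,3);P=P[~np.isnan(P[:,0])];c=np.array([.581,.012] if n=="top" else [.5785,.0105]);rr=np.hypot(*(P[:,:2]-c).T)
    print(n,[np.round([np.percentile(P[(rr>a)&(rr<b)][:,2],q)*1000 for q in(10,50,90)],1) if ((rr>a)&(rr<b)).sum() else None for a,b in((.012,.016),(.018,.022),(.024,.028))])
E
python3 go.py .5293 -.1735 .06 0
```

```text
position: [0.5806, 0.0119, 0.0367]
ft_force: [-0.1, -0.7, -0.5]
position: [0.5028, 0.0113, 0.1395]
ft_force: [-0.4, -0.8, -0.8]
position: [0.4377, -0.0815, 0.1365]
ft_force: [0.1, -0.1, -0.7]
top cup [ 0.4118 -0.2753] [ 9.8 12.6 15.3] 529 3.19
top cup [ 0.4278 -0.1664] [  9.6  11.4 468.1] 128 7.27
top dome [ 0.5799 -0.2903] [14.7 13.8 11.1] 464 8.34
top [array([24.5, 27.6, 31.4]), array([23.7, 26.5, 29.1]), array([21.1, 24.4, 27.3])]
side cup [ 0.4094 -0.2771] [10.5 12.9 15.3] 1188 0.84
side cup [ 0.426  -0.1672] [204.8 425.4 422.4] 751 0.83
side cup [ 0.5264 -0.1713] [ 9.8 12.3 14.2] 794 0.7
side dome [ 0.5761 -0.2923] [15.4 13.9 11.4] 1033 0.89
side [array([26.4, 27.8, 30. ]), array([24.8, 26.4, 27.7]), array([ 7.7, 22.9, 25.2])]
t 18.7333 shift [0.0897 0.0941 0.0769] turn [ 0.001 -0.002 -0.004] yaw -0.2 ft [-0.1  0.4  0.2] q6 1.13 gap 0.074
```

Dome 1 is seated: its crown measures 27.8 against the 28 expected. Next is the cup at (.529,-.172).

```bash

python3 -m handwheel '{"jaw":[0.074,0.074,0.074,0.074,0.074],"sx":[0.3,0.6,0.915,0.915,0.915],"sy":[0.3,0.6,0.928,0.928,0.928],"sz":[0,0.2,0.5,0.77,0.77],"wx":[0,0,0,0,0],"wy":[0,0,0,0,0],"wz":[0,0,0,0,0]}' | grep -E 'posi'
python3 -m handwheel '{"jaw":[0.074,0.074,0.074],"sx":[0,0,0],"sy":[0,0,0],"sz":[0,0,0],"wx":[0,0,0],"wy":[0,0,0],"wz":[0,0,0]}' | grep -E 'posi'
python3 go.py .5292 -.1722 .0195 0
```

```text
position: [0.5295, -0.1698, 0.0503]
position: [0.5326, -0.1701, 0.0614]
t 19.4 shift [-0.0035  0.0021  0.0419] turn [ 0.002 -0.003  0.001] yaw 0.0 ft [-0.1 -0.1  0.8] q6 1.05 gap 0.0739
```

```bash

python3 -m handwheel '{"jaw":[0.074,0.074,0.074,0.074,0.074],"sx":[-0.03,-0.03,-0.03,-0.03,-0.03],"sy":[0.02,0.02,0.02,0.02,0.02],"sz":[0.2,0.4,0.4,0.4,0.4],"wx":[0,0,0,0,0],"wy":[0,0,0,0,0],"wz":[0,0,0,0,0]}' | grep -E 'posi|ft'
python3 -m handwheel '{"jaw":[0.074,0,0,0,0],"sx":[0,0,0,0,0],"sy":[0,0,0,0,0],"sz":[0,0,0,0,0],"wx":[0,0,0,0,0],"wy":[0,0,0,0,0],"wz":[0,0,0,0,0]}' 25 | grep -E 'posi|gap|gri'
python3 -m handwheel '{"jaw":[0,0,0,0,0],"sx":[0,0,0,0,0],"sy":[0,0,0,0,0],"sz":[-0.3,-0.6,-0.9,-1.2,-1.2],"wx":[0,0,0,0,0],"wy":[0,0,0,0,0],"wz":[0,0,0,0,0]}' | grep -E 'posi|gap|gri'
python3 go.py .581 .012 .13 0
```

```text
position: [0.5296, -0.1728, 0.0216]
ft_force: [0.4, 0.9, 0.0]
position: [0.5289, -0.1727, 0.0201]
finger_gap: 0.059
gripper_force: 25.0
position: [0.5317, -0.1746, 0.1456]
finger_gap: 0.0594
gripper_force: 25.0
t 20.65 shift [ 0.049  -0.1867  0.0151] turn [ 0.005 -0.009 -0.001] yaw -0.0 ft [ 1.4 -1.1  0.5] q6 1.04 gap 0.0594
```

```bash

python3 -m handwheel '{"jaw":[0,0,0,0,0],"sx":[0.1,0.2,0.3,0.4,0.505],"sy":[-0.4,-0.8,-1.2,-1.6,-1.85],"sz":[0,0,0,0.05,0.1],"wx":[0,0,0,0,0],"wy":[0,0,0,0,0],"wz":[0,0,0,0,0]}' | grep -E 'posi|ft'
python3 -m handwheel '{"jaw":[0,0,0],"sx":[0,0,0],"sy":[0,0,0],"sz":[0,0,0],"wx":[0,0,0],"wy":[0,0,0],"wz":[0,0,0]}' | grep -E 'posi|ft'
python3 go.py .5808 .012 .085 0
```

```text
position: [0.5787, 0.0158, 0.1287]
ft_force: [-0.4, -0.2, -1.3]
position: [0.5785, 0.0119, 0.1286]
ft_force: [-0.9, -0.1, -0.5]
t 21.3167 shift [ 0.0023 -0.0001  0.0436] turn [ 0.     0.001 -0.   ] yaw -0.0 ft [-0.9 -0.1 -0.5] q6 1.39 gap 0.0586
```

```bash

python3 -m handwheel '{"jaw":[0,0,0,0,0],"sx":[0.023,0.023,0.023,0.023,0.023],"sy":[0,0,0,0,0],"sz":[0.12,0.25,0.35,0.436,0.436],"wx":[0,0,0,0,0],"wy":[0,0,0,0,0],"wz":[0,0,0,0,0]}' | grep -E 'posi|ft'
python3 -m handwheel '{"jaw":[0,0,0,0],"sx":[0,0,0,0],"sy":[0,0,0,0],"sz":[0.12,0.25,0.35,0.35],"wx":[0,0,0,0],"wy":[0,0,0,0],"wz":[0,0,0,0]}' | grep -E 'posi|ft'
python3 go.py .5808 .012 .0451 0
```

```text
position: [0.5792, 0.012, 0.0825]
ft_force: [-1.7, -0.3, -0.4]
position: [0.5795, 0.0126, 0.0477]
ft_force: [-0.7, -0.5, -1.3]
t 22.0667 shift [0.0013 0.0006 0.0026] turn [-0.001  0.004 -0.001] yaw -0.0 ft [-0.7 -0.5 -1.3] q6 1.39 gap 0.0588
```

```bash

python3 -m handwheel '{"jaw":[0,0],"sx":[0.01,0.01],"sy":[0,0],"sz":[0.02,0.02],"wx":[0,0],"wy":[0,0],"wz":[0,0]}' | grep -E 'posi|ft'
python3 -m handwheel '{"jaw":[0.074,0.074,0.074,0.074,0.074],"sx":[0,0,0,0,0],"sy":[0,0,0,0,0],"sz":[0,0,0,-0.3,-0.6],"wx":[0,0,0,0,0],"wy":[0,0,0,0,0],"wz":[0,0,0,0,0]}' | grep -E 'posi|ft'
python3 -m handwheel '{"jaw":[0.074,0.074,0.074,0.074,0.074],"sx":[0,-0.3,-0.6,-0.9,-1.2],"sy":[0,0.2,0.4,0.6,0.8],"sz":[-0.3,-0.4,-0.4,-0.4,-0.4],"wx":[0,0,0,0,0],"wy":[0,0,0,0,0],"wz":[0,0,0,0,0]}' | grep -E 'posi|ft'
cat > st.py <<'E'
from w import *
def stack(n,W):
    P=W.reshape(-1,3);P=P[~np.isnan(P[:,0])];c=np.array([.581,.012] if n=="top" else [.5785,.0105]);rr=np.hypot(*(P[:,:2]-c).T)
    print(n,[np.round([np.percentile(P[(rr>a)&(rr<b)][:,2],q)*1000 for q in(10,50,90)],1) if ((rr>a)&(rr<b)).sum() else None for a,b in((.012,.016),(.018,.022),(.024,.028))])
for n in("top","side"):
    im,d,c=shot(n);W=cloud(d,c);washers(n,W,.0075);stack(n,W)
    import sys;cv2.imwrite(f"pics/{sys.argv[1]}_{n}.png",im[...,::-1])
E
python3 st.py m;python3 go.py .579 -.291 .06 0
```

```text
position: [0.5818, 0.0124, 0.0481]
ft_force: [-1.6, 1.2, -1.9]
position: [0.5809, 0.0125, 0.1079]
ft_force: [0.5, 0.4, -0.2]
position: [0.4616, -0.0683, 0.1496]
ft_force: [0.5, -1.6, -0.1]
top cup [ 0.4175 -0.2766] [10.  12.4 13.7] 528 6.53
top dome [ 0.5736 -0.2895] [13.5 12.7 10.2] 492 6.77
top [array([32.1, 35.3, 38.3]), array([35.4, 37.8, 40.1]), array([30.8, 39.4, 42.9])]
side cup [ 0.4097 -0.2769] [10.5 13.1 15.3] 1196 1.06
side dome [ 0.426  -0.1674] [202.6  10.4  10.3] 757 0.71
side dome [ 0.5758 -0.2928] [15.3 13.8 11.5] 1039 0.8
side [array([32.6, 34.8, 36.3]), array([25.3, 37.2, 39.4]), array([ 8.1, 24.4, 40.4])]
t 23.1667 shift [0.1209 0.2215 0.0886] turn [ 0.001  0.001 -0.003] yaw -0.2 ft [ 0.5  0.7 -0.7] q6 1.17 gap 0.0737
```

Cup seated (rim ≈40). Next is dome 2 at (.5787,-.2915).

```bash

python3 -m handwheel '{"jaw":[0.074,0.074,0.074,0.074,0.074],"sx":[0.2,0.4,0.6,0.8,1],"sy":[0.36,0.72,1.08,1.44,1.8],"sz":[0,0,0.2,0.3,0.4],"wx":[0,0,0,0,0],"wy":[0,0,0,0,0],"wz":[0,0,0,0,0]}' | grep -E 'posi'
python3 -m handwheel '{"jaw":[0.074,0.074,0.074,0.074,0.074],"sx":[0.2,0.2,0.2,0.2,0.2],"sy":[0.4,0.4,0.4,0.4,0.4],"sz":[0.2,0.45,0.45,0.45,0.45],"wx":[0,0,0,0,0],"wy":[0,0,0,0,0],"wz":[0,0,0,0,0]}' | grep -E 'posi'
python3 go.py .5787 -.2915 .018 0
```

```text
position: [0.5611, -0.2447, 0.1098]
position: [0.5799, -0.2823, 0.0657]
t 24.0 shift [-0.0012  0.0092  0.0477] turn [-0. -0. -0.] yaw -0.0 ft [ 0.5 -0.1  0.5] q6 0.93 gap 0.0741
```

```bash

python3 -m handwheel '{"jaw":[0.074,0.074,0.074,0.074],"sx":[-0.01,-0.01,-0.01,-0.01],"sy":[0.08,0.08,0.08,0.08],"sz":[0.25,0.25,0.25,0.25],"wx":[0,0,0,0],"wy":[0,0,0,0],"wz":[0,0,0,0]}' | grep -E 'posi'
python3 go.py .5787 -.2915 .018 0
```

```text
position: [0.5791, -0.2905, 0.0417]
t 24.3333 shift [-0.0005  0.001   0.0237] turn [ 0.001 -0.001  0.   ] yaw 0.0 ft [ 0.9 -0.  -0.4] q6 0.92 gap 0.0739
```

```bash

python3 -m handwheel '{"jaw":[0.074,0.074,0.074,0.074],"sx":[-0.005,-0.005,-0.005,-0.005],"sy":[0.01,0.01,0.01,0.01],"sz":[0.12,0.24,0.24,0.24],"wx":[0,0,0,0],"wy":[0,0,0,0],"wz":[0,0,0,0]}' | grep -E 'posi|ft'
python3 -m handwheel '{"jaw":[0.074,0,0,0,0],"sx":[0,0,0,0,0],"sy":[0,0,0,0,0],"sz":[0,0,0,0,0],"wx":[0,0,0,0,0],"wy":[0,0,0,0,0],"wz":[0,0,0,0,0]}' 25 | grep -E 'posi|gap|gri'
python3 -m handwheel '{"jaw":[0,0,0,0,0],"sx":[0,0,0,0,0],"sy":[0,0,0,0,0],"sz":[-0.3,-0.6,-0.9,-1.2,-1.2],"wx":[0,0,0,0,0],"wy":[0,0,0,0,0],"wz":[0,0,0,0,0]}' | grep -E 'posi|gap|gri'
python3 -m handwheel '{"jaw":[0,0],"sx":[0,0],"sy":[0,0],"sz":[0,0],"wx":[0,0],"wy":[0,0],"wz":[0,0]}' | grep -E 'posi|gap|gri'
python3 go.py .581 .012 .13 0
```

```text
position: [0.5775, -0.2916, 0.015]
ft_force: [0.4, -0.2, -0.1]
position: [0.5778, -0.2919, 0.0158]
finger_gap: 0.0586
gripper_force: 25.0
position: [0.5812, -0.2944, 0.1433]
finger_gap: 0.0578
gripper_force: 25.0
position: [0.5774, -0.2916, 0.1351]
finger_gap: 0.0581
gripper_force: 25.0
t 25.6667 shift [ 0.0034 -0.3036  0.0053] turn [-0.001  0.001 -0.001] yaw -0.0 ft [-1.  -0.1 -1.1] q6 0.92 gap 0.0581
```

```bash

python3 -m handwheel '{"jaw":[0,0,0,0,0],"sx":[0,0,0.01,0.015,0.02],"sy":[-0.4,-0.8,-1.2,-1.6,-2],"sz":[0,0,0,0,0],"wx":[0,0,0,0,0],"wy":[0,0,0,0,0],"wz":[0,0,0,0,0]}' | grep -E 'posi|ft'
python3 -m handwheel '{"jaw":[0,0,0,0,0],"sx":[0,0,0.01,0.01,0.01],"sy":[-0.4,-0.8,-1.035,-1.035,-1.035],"sz":[0,0,0.05,0.1,0.1],"wx":[0,0,0,0,0],"wy":[0,0,0,0,0],"wz":[0,0,0,0,0]}' | grep -E 'posi|ft'
python3 -m handwheel '{"jaw":[0,0],"sx":[0,0],"sy":[0,0],"sz":[0,0],"wx":[0,0],"wy":[0,0],"wz":[0,0]}' | grep -E 'posi|ft'
python3 go.py .580 .012 .085 0
```

```text
position: [0.5783, -0.0899, 0.1334]
ft_force: [0.5, 0.6, -1.4]
position: [0.579, 0.0131, 0.1228]
ft_force: [-0.5, -0.4, -1.3]
position: [0.5808, 0.0103, 0.1251]
ft_force: [-0.9, -0.7, -0.6]
t 26.6667 shift [-0.0007 -0.0017  0.0401] turn [ 0.     0.002 -0.002] yaw -0.1 ft [-0.9 -0.7 -0.6] q6 1.39 gap 0.0581
```

```bash

python3 -m handwheel '{"jaw":[0,0,0,0,0],"sx":[-0.005,-0.005,-0.005,-0.005,-0.005],"sy":[-0.01,-0.01,-0.01,-0.01,-0.01],"sz":[0.12,0.25,0.35,0.4,0.4],"wx":[0,0,0,0,0],"wy":[0,0,0,0,0],"wz":[0,0,0,0,0]}' | grep -E 'posi|ft'
python3 -m handwheel '{"jaw":[0,0,0,0,0],"sx":[0,0,0,0,0],"sy":[0,0,0,0,0],"sz":[0.12,0.25,0.29,0.29,0.29],"wx":[0,0,0,0,0],"wy":[0,0,0,0,0],"wz":[0,0,0,0,0]}' | grep -E 'posi|ft'
python3 go.py .580 .012 .0528 0
```

```text
position: [0.5791, 0.0123, 0.0835]
ft_force: [0.0, 0.4, -2.0]
position: [0.5807, 0.0124, 0.0565]
ft_force: [0.8, -0.7, -0.3]
t 27.5 shift [-0.0007  0.0004  0.0037] turn [ 0.     0.    -0.001] yaw -0.0 ft [ 0.8 -0.7 -0.3] q6 1.39 gap 0.0588
```

```bash

python3 -m handwheel '{"jaw":[0,0,0],"sx":[0,0,0],"sy":[0,0,0],"sz":[0.03,0.03,0.03],"wx":[0,0,0],"wy":[0,0,0],"wz":[0,0,0]}' | grep -E 'posi|ft'
python3 -m handwheel '{"jaw":[0.074,0.074,0.074,0.074,0.074],"sx":[0,0,0,0,0],"sy":[0,0,0,0,0],"sz":[0,0,0,-0.3,-0.6],"wx":[0,0,0,0,0],"wy":[0,0,0,0,0],"wz":[0,0,0,0,0]}' | grep -E 'posi|ft'
python3 -m handwheel '{"jaw":[0.074,0.074,0.074,0.074,0.074],"sx":[-0.1,-0.4,-0.8,-1.2,-1.6],"sy":[0,0.2,0.2,0.2,0.2],"sz":[-0.3,-0.3,-0.3,-0.3,-0.3],"wx":[0,0,0,0,0],"wy":[0,0,0,0,0],"wz":[0,0,0,0,0]}' | grep -E 'posi|ft'
python3 st.py n;python3 go.py .4122 -.2765 .06 0
```

```text
position: [0.5811, 0.0124, 0.0542]
ft_force: [0.0, 0.1, -0.6]
position: [0.5789, 0.0127, 0.1127]
ft_force: [1.0, 0.0, 0.7]
position: [0.4193, -0.0076, 0.144]
ft_force: [-0.3, -0.3, 0.1]
top cup [ 0.4074 -0.2757] [ 9.9 12.1 13.8] 533 10.57
top flat [ 0.4295 -0.1657] [9.5 9.6 9.7] 438 4.5
top [array([52.7, 53.1, 56.1]), array([48.6, 51.7, 53.1]), array([46.9, 49.1, 50.9])]
side cup [ 0.4094 -0.2774] [10.3 12.9 15.3] 1200 1.13
side flat [ 0.426  -0.1673] [9.1 9.2 9.3] 754 0.75
side [array([50.1, 52. , 53.5]), array([24.7, 49.9, 51.7]), array([ 9.6, 26.4, 48.9])]
t 28.6833 shift [-0.0006  0.2708  0.0813] turn [-0.002  0.007 -0.001] yaw -0.0 ft [0.3 0.  0.4] q6 1.27 gap 0.0741
```

Dome 2 seated (crown ≈52). Next is cup 2 at (.4121,-.277).

```bash

python3 -m handwheel '{"jaw":[0.074,0.074,0.074,0.074,0.074],"sx":[0,0,0,0,0],"sy":[0.4,0.8,1.2,1.6,2],"sz":[0,0,0,0,0],"wx":[0,0,0,0,0],"wy":[0,0,0,0,0],"wz":[0,0,0,0,0]}' | grep -E 'posi'
python3 -m handwheel '{"jaw":[0.074,0.074,0.074,0.074,0.074],"sx":[0,-0.01,-0.01,-0.01,-0.01],"sy":[0.4,0.7,0.7,0.7,0.7],"sz":[0.3,0.6,0.85,0.85,0.85],"wx":[0,0,0,0,0],"wy":[0,0,0,0,0],"wz":[0,0,0,0,0]}' | grep -E 'posi'
python3 -m handwheel '{"jaw":[0.074,0.074],"sx":[0,0],"sy":[0,0],"sz":[0,0],"wx":[0,0],"wy":[0,0],"wz":[0,0]}' | grep -E 'posi'
python3 go.py .4121 -.277 .0195 0
```

```text
position: [0.4209, -0.2098, 0.1446]
position: [0.4185, -0.2769, 0.0575]
position: [0.4208, -0.2776, 0.0609]
t 29.6833 shift [-0.0088 -0.0007  0.0413] turn [ 0.002 -0.002  0.001] yaw 0.0 ft [ 0.7 -0.1  0.1] q6 0.75 gap 0.0741
```

```bash

python3 -m handwheel '{"jaw":[0.074,0.074,0.074,0.074],"sx":[-0.085,-0.085,-0.085,-0.085],"sy":[-0.007,-0.007,-0.007,-0.007],"sz":[0.2,0.395,0.395,0.395],"wx":[0,0,0,0],"wy":[0,0,0,0],"wz":[0,0,0,0]}' | grep -E 'posi|ft'
python3 -m handwheel '{"jaw":[0.074,0.074],"sx":[0,0],"sy":[0,0],"sz":[0,0],"wx":[0,0],"wy":[0,0],"wz":[0,0]}' 25 | grep -E 'posi|gap|gri'
python3 go.py .4121 -.277 .0195 0
```

```text
position: [0.4115, -0.2763, 0.0204]
ft_force: [0.2, -0.4, -0.0]
position: [0.4122, -0.2775, 0.0212]
finger_gap: 0.0742
gripper_force: 0.0
t 30.1833 shift [-0.0001 -0.0005  0.0017] turn [ 0.002 -0.002 -0.   ] yaw -0.0 ft [ 0.1  0.2 -0.3] q6 0.74 gap 0.0742
```

```bash

python3 -m handwheel '{"jaw":[0.074,0,0,0,0],"sx":[0,0,0,0,0],"sy":[0,0,0,0,0],"sz":[0.015,0.015,0.015,0.015,0.015],"wx":[0,0,0,0,0],"wy":[0,0,0,0,0],"wz":[0,0,0,0,0]}' 25 | grep -E 'posi|gap|gri'
python3 -m handwheel '{"jaw":[0,0,0,0,0],"sx":[0,0,0,0,0],"sy":[0,0,0,0,0],"sz":[-0.3,-0.6,-0.9,-1.2,-1.2],"wx":[0,0,0,0,0],"wy":[0,0,0,0,0],"wz":[0,0,0,0,0]}' | grep -E 'posi|gap|gri'
python3 -m handwheel '{"jaw":[0,0],"sx":[0,0],"sy":[0,0],"sz":[0,0],"wx":[0,0],"wy":[0,0],"wz":[0,0]}' | grep -E 'posi|gap|gri'
python3 go.py .581 .012 .14 0
```

```text
position: [0.4111, -0.2768, 0.0182]
finger_gap: 0.0592
gripper_force: 25.0
position: [0.4135, -0.2794, 0.1436]
finger_gap: 0.0593
gripper_force: 25.0
position: [0.4104, -0.2762, 0.1369]
finger_gap: 0.0593
gripper_force: 25.0
t 31.1833 shift [ 0.1703 -0.2884 -0.003 ] turn [-0.001  0.001 -0.001] yaw -0.0 ft [-0.5  1.  -0.9] q6 0.74 gap 0.0593
```

```bash

python3 -m handwheel '{"jaw":[0,0,0,0,0],"sx":[0.19,0.38,0.57,0.76,0.95],"sy":[-0.32,-0.64,-0.96,-1.28,-1.6],"sz":[0,0,0,0,0],"wx":[0,0,0,0,0],"wy":[0,0,0,0,0],"wz":[0,0,0,0,0]}' | grep -E 'posi|ft'
python3 -m handwheel '{"jaw":[0,0,0,0,0],"sx":[0.19,0.38,0.57,0.745,0.745],"sy":[-0.32,-0.64,-0.96,-1.285,-1.285],"sz":[0,0,0,0,0],"wx":[0,0,0,0,0],"wy":[0,0,0,0,0],"wz":[0,0,0,0,0]}' | grep -E 'posi|ft'
python3 -m handwheel '{"jaw":[0,0],"sx":[0,0],"sy":[0,0],"sz":[0,0],"wx":[0,0],"wy":[0,0],"wz":[0,0]}' | grep -E 'posi|ft'
python3 go.py .580 .012 .09 0
```

```text
position: [0.5052, -0.1147, 0.1355]
ft_force: [-0.1, -0.1, -1.0]
position: [0.5813, 0.0172, 0.1354]
ft_force: [-1.0, -0.9, -1.8]
position: [0.5792, 0.0119, 0.1356]
ft_force: [-0.1, 0.1, -1.1]
t 32.1833 shift [ 0.001  -0.0001  0.0456] turn [-0.     0.004  0.   ] yaw 0.0 ft [-0.1  0.1 -1.1] q6 1.39 gap 0.0588
```

```bash

python3 -m handwheel '{"jaw":[0,0,0,0,0],"sx":[0.01,0.01,0.01,0.01,0.01],"sy":[0,0,0,0,0],"sz":[0.12,0.25,0.35,0.45,0.45],"wx":[0,0,0,0,0],"wy":[0,0,0,0,0],"wz":[0,0,0,0,0]}' | grep -E 'posi|ft'
python3 -m handwheel '{"jaw":[0,0,0,0],"sx":[0,0,0,0],"sy":[0,0,0,0],"sz":[0.1,0.2,0.2,0.2],"wx":[0,0,0,0],"wy":[0,0,0,0],"wz":[0,0,0,0]}' | grep -E 'posi|ft'
python3 go.py .580 .012 .0672 0
```

```text
position: [0.5795, 0.0114, 0.0896]
ft_force: [-1.1, 0.8, -1.8]
position: [0.5812, 0.0117, 0.072]
ft_force: [-1.6, 1.4, -2.4]
t 32.9333 shift [-0.0012 -0.0003  0.0048] turn [-0.     0.001 -0.001] yaw -0.0 ft [-1.6  1.4 -2.4] q6 1.39 gap 0.0586
```

```bash

python3 -m handwheel '{"jaw":[0,0,0],"sx":[-0.005,-0.005,-0.005],"sy":[0,0,0],"sz":[0.035,0.035,0.035],"wx":[0,0,0],"wy":[0,0,0],"wz":[0,0,0]}' | grep -E 'posi|ft'
python3 -m handwheel '{"jaw":[0.074,0.074,0.074,0.074,0.074],"sx":[0,0,0,0,0],"sy":[0,0,0,0,0],"sz":[0,0,0,-0.3,-0.6],"wx":[0,0,0,0,0],"wy":[0,0,0,0,0],"wz":[0,0,0,0,0]}' | grep -E 'posi|ft'
python3 -m handwheel '{"jaw":[0.074,0.074,0.074,0.074,0.074],"sx":[-0.1,-0.4,-0.8,-1.2,-1.6],"sy":[0,0.2,0.2,0.2,0.2],"sz":[-0.3,-0.3,-0.3,-0.3,-0.3],"wx":[0,0,0,0,0],"wy":[0,0,0,0,0],"wz":[0,0,0,0,0]}' | grep -E 'posi|ft'
python3 st.py o;python3 go.py .4287 -.1665 .06 0
```

```text
position: [0.5812, 0.0117, 0.0694]
ft_force: [-0.9, 0.9, -2.1]
position: [0.5798, 0.0117, 0.1284]
ft_force: [0.2, 0.4, -0.0]
position: [0.4201, -0.0086, 0.1597]
ft_force: [-0.6, -0.6, 0.6]
top flat [ 0.4292 -0.1656] [9.5 9.7 9.6] 449 5.71
top [None, array([60.5, 62. , 64.3]), array([60.1, 64. , 67.8])]
side flat [ 0.426  -0.1674] [9.2 9.1 9. ] 737 0.68
side [array([57.1, 58.6, 59.7]), array([24.7, 60.5, 62.9]), array([ 9. , 44.3, 64.5])]
t 34.1167 shift [0.0147 0.1598 0.0974] turn [-0.001  0.005 -0.001] yaw -0.1 ft [ 0.1  0.5 -1.1] q6 1.27 gap 0.0739
```

Cup 2 seated (rim ≈64). Last is the flat ring at (.4287,-.1665).

```bash

python3 -m handwheel '{"jaw":[0.074,0.074,0.074,0.074,0.074],"sx":[0.03,0.06,0.09,0.11,0.11],"sy":[0.4,0.8,1.2,1.58,1.58],"sz":[0.1,0.3,0.5,0.75,1],"wx":[0,0,0,0,0],"wy":[0,0,0,0,0],"wz":[0,0,0,0,0]}' | grep -E 'posi'
python3 -m handwheel '{"jaw":[0.074,0.074,0.074],"sx":[0,0,0],"sy":[0,0,0],"sz":[0,0,0],"wx":[0,0,0],"wy":[0,0,0],"wz":[0,0,0]}' | grep -E 'posi'
python3 go.py .4287 -.1665 .0165 0
```

```text
position: [0.4355, -0.1729, 0.0613]
position: [0.4327, -0.1661, 0.0603]
t 34.7833 shift [-0.004   0.0004  0.0438] turn [ 0.    -0.001 -0.   ] yaw -0.0 ft [ 1.3 -0.3  0.6] q6 0.95 gap 0.0738
```

```bash

python3 -m handwheel '{"jaw":[0.074,0.074,0.074,0.074,0.074],"sx":[-0.04,-0.04,-0.04,-0.04,-0.04],"sy":[0,0,0,0,0],"sz":[0.2,0.42,0.42,0.42,0.42],"wx":[0,0,0,0,0],"wy":[0,0,0,0,0],"wz":[0,0,0,0,0]}' | grep -E 'posi|ft'
python3 go.py .4287 -.1665 .0165 0
python3 -m handwheel '{"jaw":[0.074,0,0,0,0],"sx":[0,0,0,0,0],"sy":[0,0,0,0,0],"sz":[0.01,0.01,0.01,0.01,0.01],"wx":[0,0,0,0,0],"wy":[0,0,0,0,0],"wz":[0,0,0,0,0]}' 25 | grep -E 'posi|gap|gri'
python3 -m handwheel '{"jaw":[0,0,0,0,0],"sx":[0,0,0,0,0],"sy":[0,0,0,0,0],"sz":[-0.3,-0.6,-0.9,-1.2,-1.2],"wx":[0,0,0,0,0],"wy":[0,0,0,0,0],"wz":[0,0,0,0,0]}' | grep -E 'posi|gap|gri'
python3 -m handwheel '{"jaw":[0,0],"sx":[0,0],"sy":[0,0],"sz":[0,0],"wx":[0,0],"wy":[0,0],"wz":[0,0]}' | grep -E 'posi|gap|gri'
python3 go.py .581 .012 .13 0
```

```text
position: [0.4294, -0.1663, 0.0193]
ft_force: [0.1, 0.1, 0.4]
t 35.2 shift [-0.0007  0.0002  0.0028] turn [ 0.002 -0.002  0.001] yaw 0.0 ft [0.1 0.1 0.4] q6 0.94 gap 0.0741
position: [0.4285, -0.1664, 0.0171]
finger_gap: 0.0571
gripper_force: 24.7
position: [0.4311, -0.1684, 0.142]
finger_gap: 0.0572
gripper_force: 24.7
position: [0.4275, -0.1659, 0.1356]
finger_gap: 0.0572
gripper_force: 24.7
t 36.2 shift [ 0.1534 -0.178   0.0056] turn [-0.001  0.001 -0.001] yaw -0.0 ft [ 0.5  0.3 -0.7] q6 0.94 gap 0.0572
```

```bash

python3 -m handwheel '{"jaw":[0,0,0,0,0],"sx":[0.25,0.5,0.75,1,1.25],"sy":[-0.29,-0.58,-0.87,-1.16,-1.45],"sz":[0,0,0,0,0],"wx":[0,0,0,0,0],"wy":[0,0,0,0,0],"wz":[0,0,0,0,0]}' | grep -E 'posi|ft'
python3 -m handwheel '{"jaw":[0,0,0,0,0],"sx":[0.2,0.28,0.28,0.28,0.28],"sy":[-0.2,-0.33,-0.33,-0.33,-0.33],"sz":[0,0,0,0,0],"wx":[0,0,0,0,0],"wy":[0,0,0,0,0],"wz":[0,0,0,0,0]}' | grep -E 'posi|ft'
python3 go.py .5808 .012 .1 0
python3 - <<'E'
from h import *
im,d,c=shot("side");W=cloud(d,c);cv2.imwrite("pics/p.png",cv2.resize(im[180:320,300:460,::-1],(640,560)))
P=W.reshape(-1,3);P=P[~np.isnan(P[:,0])];g=P[(np.hypot(P[:,0]-.578,P[:,1]-.0105)<.036)&(P[:,2]>.11)&(P[:,2]<.136)];print(g.min(0),g.max(0),len(g))
E
```

```text
position: [0.5526, -0.0195, 0.1338]
ft_force: [0.4, -0.9, -0.4]
position: [0.5796, 0.0113, 0.1345]
ft_force: [-0.3, 0.3, -1.0]
t 37.0333 shift [ 0.0013 -0.0006  0.0345] turn [-0.     0.004 -0.001] yaw -0.0 ft [-0.3  0.3 -1. ] q6 1.39 gap 0.0574
[ 0.54705904 -0.02239245  0.11989911] [0.60080057 0.04537978 0.13544512] 330
```

View pics/p.png

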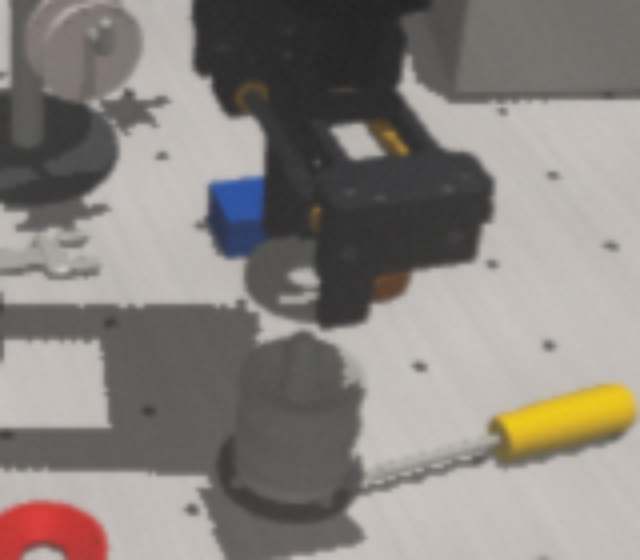

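The ring is held level and centred over the post (bore at (298,275), post top at (300,340)), with the pack below. Lowering.

```bash

python3 -m handwheel '{"jaw":[0,0,0,0],"sx":[0.01,0.01,0.01,0.01],"sy":[0,0,0,0],"sz":[0.12,0.25,0.35,0.35],"wx":[0,0,0,0],"wy":[0,0,0,0],"wz":[0,0,0,0]}' | grep -E 'posi|ft'
python3 -m handwheel '{"jaw":[0,0,0,0],"sx":[0,0,0,0],"sy":[0,0,0,0],"sz":[0.08,0.16,0.16,0.16],"wx":[0,0,0,0],"wy":[0,0,0,0],"wz":[0,0,0,0]}' | grep -E 'posi|ft'
python3 go.py .5808 .012 .0781 0
```

```text
position: [0.5797, 0.0115, 0.0978]
ft_force: [-1.0, -0.3, -0.3]
position: [0.5819, 0.0117, 0.0848]
ft_force: [-0.4, -0.2, -1.4]
t 37.75 shift [-0.0011 -0.0003  0.0067] turn [-0.     0.001 -0.001] yaw -0.0 ft [-0.4 -0.2 -1.4] q6 1.39 gap 0.0572
```

```bash

python3 -m handwheel '{"jaw":[0,0,0,0],"sx":[-0.008,-0.008,-0.008,-0.008],"sy":[0,0,0,0],"sz":[0.03,0.055,0.055,0.055],"wx":[0,0,0,0],"wy":[0,0,0,0],"wz":[0,0,0,0]}' | grep -E 'posi|ft'
python3 -m handwheel '{"jaw":[0.074,0.074,0.074,0.074,0.074],"sx":[0,0,0,0,0],"sy":[0,0,0,0,0],"sz":[0,0,0,-0.3,-0.6],"wx":[0,0,0,0,0],"wy":[0,0,0,0,0],"wz":[0,0,0,0,0]}' | grep -E 'posi|ft'
python3 -m handwheel '{"jaw":[0.074,0.074,0.074,0.074,0.074],"sx":[-0.1,-0.4,-0.8,-1.2,-1.6],"sy":[0,0.2,0.2,0.6,1],"sz":[-0.3,-0.6,-0.6,-0.6,-0.6],"wx":[0,0,0,0,0],"wy":[0,0,0,0,0],"wz":[0,0,0,0,0]}' | grep -E 'posi|ft'
python3 st.py q;python3 - <<'E'
from m2 import *
for n in("top","side"):
    im,d,c=shot(n);W=cloud(d,c);T=W.reshape(-1,3);T=T[~np.isnan(T[:,0])];c=carousel(T)
    o=(im[...,0].astype(int)-im[...,2]>60)&(W[...,2]<.02)&(np.hypot(W[...,0]-c[0],W[...,1]-c[1])<.12)
    w=W[o].mean(0)[:2]-c;print("brass",np.degrees(np.arctan2(w[1],w[0]))%360)
    r=np.hypot(T[:,0]-c[0],T[:,1]-c[1]);q=T[(r>.103)&(r<.116)&(T[:,2]>.137)&(T[:,2]<.158)]-np.r_[c,0]
    a=np.degrees(np.arctan2(q[:,1],q[:,0]))%360
    print("tips-k*90",[(a[abs((a-k+180)%360-180)<12].mean()-k+8).round(1) for k in (8,98,188,278)])
s=cv2.imread('pics/q_side.png');t=cv2.imread('pics/q_top.png')
cv2.imwrite('pics/q.png',np.hstack([cv2.resize(t[120:360,100:420],(400,300)),cv2.resize(s[100:400,220:540],(400,375))[:300]]))
E
```

```text
position: [0.5815, 0.0116, 0.08]
ft_force: [-0.7, 0.1, -0.8]
position: [0.5796, 0.0119, 0.1386]
ft_force: [1.2, -0.5, -0.4]
position: [0.4423, -0.066, 0.2008]
ft_force: [0.0, -1.5, 0.3]
top [array([61. , 69.9, 72.8]), array([67.9, 70.2, 72.8]), array([27.4, 69.2, 72.3])]
side [array([68.6, 70.2, 71.8]), array([25.8, 70. , 71.7]), array([ 8.4, 46.1, 70.7])]
disc [0.521  0.3195] peg [0.5617 0.3253] 0.0411 hook ang by peg 188.0 by arm 190.0 62 fitres 0.0006526390383842824
brass 189.00546307797316
tips-k*90 [np.float64(8.3), np.float64(8.6), np.float64(8.6), np.float64(7.8)]
disc [0.5178 0.3169] peg [nan nan] nan hook ang by peg nan by arm nan 0 fitres 0.0031824249256441894
brass 188.96103896152735
tips-k*90 [np.float64(8.2), np.float64(nan), np.float64(8.4), np.float64(nan)]m2.py:10: RuntimeWarning: Mean of empty slice.
  q,_=cv2.minEnclosingCircle(p.astype(np.float32)); pc=(np.array(q)+p.mean(0))/2
  ret = um.true_divide(
m2.py:16: RuntimeWarning: Mean of empty slice.
  w=s[:,:2].mean(0)
<stdin>:8: RuntimeWarning: Mean of empty slice.
  ret = ret.dtype.type(ret / rcount)
```

View pics/q.png

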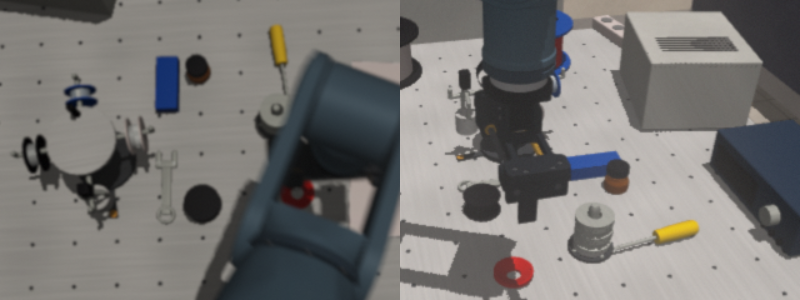

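The pack is complete: the ring top measures 70, which is 16 + 4×12 + 6. The sleeve is still hanging and the hook is within about 1° of the pointer, at roughly 188.3° against 189°. The robot is clear of everything, so I'm handing in.

```bash
python3 -m handwheel '{"jaw":[0.074,0.074,0.074],"sx":[0,0,0],"sy":[0,0,0],"sz":[0,0,0],"wx":[0,0,0],"wy":[0,0,0],"wz":[0,0,0]}' | grep ft; python3 -c "from station import job;print(job.finish_job())"
```

```text
ft_force: [-0.2, 0.0, 0.2]
the job is handed in; nothing more can be done
None
```

I handed the job in after about 39 s of the 208 s: the sleeve hangs on the empty hook within about 1° of the pointer, and the spindle holds dome, cup, dome, cup and the flat ring, seated to the expected 70 mm.

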